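# Refit the spout of the countertop water filter

### The arm

A 6-joint arm with a two-finger parallel gripper is mounted at the origin on the work surface. World frame = base frame: x ahead of the robot, y to its left, z up, the work surface at z = 0. Lengths are in mm, angles in rad, forces in N, time in s.
With the tool pointing down it reaches from about 250 to 775 mm from the base axis. Payload 4 kg.
Tool frame: the origin (TCP) lies midway between the tips of the shut fingers; the grasp point (between the pads) lies r.grip_point_offset behind it (r.grip_point_offset is the distance from the TCP to the grasp point, in mm); z points along the fingers, y is the line along which they close (so a half turn about z gives the same grasp; the last joint's range is limited). The gripper opens to 94 mm and grips with 3 to 60 N. Pads are 16 mm wide; open, the fingers measure 119 mm over their backs; the gripper's body (75 mm by 177 mm) begins 78 mm behind the grasp point.
Start: joints at [-1.417, 0.087, 1.371, -0, 1.684, -0.103], TCP at [139.69, -531.988, 169.206] pointing down, gripper open.
Joint ranges: [-3.1, 3.1], [-0.76, 2.03], [0.27, 2.55], [-1.08, 4.22], [0.17, 2.65], [-2.57, 2.57]. Speed limits (rad/s): [2.79, 2.79, 3.14, 3.14, 3.14, 3.14].

### API

Orientations are given as a unit quaternion [x, y, z, w].
In Python, from workcell import r gives the robot as it stands. The module is installed in compiled form; this text tells all that it offers.
- The arm moves only by the tool carry_out, never from a script. Its argument "increments" is a list of rows, each an object of numbers: "ax", "ay", "az": the turn, a rotation vector about the tool's x, y, z in units of 6 degrees (1.0 is 6 degrees); "tx", "ty", "tz": the shift along the tool's x, y, z in units of 25 mm (1.0 is 25 mm); "jaw": the finger opening in mm, from 0 to 94. In form: [{"ax": .., "ay": .., "az": .., "tx": .., "ty": .., "tz": .., "jaw": ..}, ...]. A call has exactly 8 rows; each row shifts and turns the commanded pose from where the row before left it, along the tool's axes as they then stand; what a row does not reach is not made up. A row lasts 1/12 s, in which the tool goes at most 41.7 mm and 7.16 degrees, less where a joint would pass 70% of its speed; a pose out of reach is approached as far as the arm can. A call is refused whole if a number of a shift passes 1 or a number of a turn 1, either way. A call with a gripper value outside its range is refused whole. The fingers move at their own pace and stop on an object; the grip force is fixed at half the most. Time passes only in rows, so rows that do not move let the fingers close, or fill a call up. It gives the time, the measured TCP pose, the force, the opening and the grip force at its end, in the units of the state.
- r.observe(): the state, without advancing time (a new reading comes with each control period).
- r.capture(name): name is "side" or "top" or "wrist"; returns (picture, depth): 420x560x3 uint8, red, green, blue; 420x560 float32, mm along the optical axis (not along the pixel's ray), 0 where there is no reading.
- r.camera_params(name): a dict with "intrinsics" (3x3 intrinsics, pixels), "xyz" and "orientation" of the camera in the world. Camera axes: x right, y up, looking along -z (the intrinsics and any distortion apply to the point x, -y, -z); pixel columns grow to the right and rows downward; lengths in mm; the calibration is good to about 2 mm. A picture is of the moment at which its call begins: read the wrist's pose just before it. camera_params takes no time and is no camera call; for the wrist camera it gives the pose at the moment of the call.
- r.hand_in(): hands the job in; it is judged then, once.
The state is a dict: "clock": time; "joint_pos": joint angles; "joint_vel": joint speeds; "effort": joint torques, N m; "ee_pos": TCP position; "ee_rot": TCP orientation; "wrist_force": force on the tool from outside, world axes, zero at the start; "torque": the same for the moment, N m; "opening": finger opening in mm; "grasp_force": force on a finger pad.
Only numpy, scipy, OpenCV 4.12 (cv2) and the standard library are available. Lean on these libraries where they do the work, as an engineer would, in place of code of your own. Each camera call takes 0.05 s, during which the arm holds its last target. There are 200 camera calls.

### The job

The steel spout of the water filter has been washed and stands in the wooden drying stand: lift it out and push its stem straight down into the push-fit collet on top of the filter, past the collet and the seal until it is fully home on its stop, without forcing it, and with its outlet over the glass on the drip tray. Then tug it gently upwards, until the collet ring comes up and you feel it grip, and let go, leaving the spout fitted and the glass, jar and beaker where they stand.

Things in the scene. Friction and masses are not known exactly. Their poses are not given: they have to be found in the camera images.
- spout: loose spout, 12 mm steel tube in an upside-down L, about 0.18 kg, 135 mm tall. Origin: centre of the stem's lower end (tip); z up the stem; the level arm leaves its top towards -x. Tip tapered from 12 to 8.8 mm over 4 mm; grip groove 15.5 to 20 mm above the tip. At the start it stands loosely in the stand's middle hole, 40 mm deep, leaning up to 4 degrees. Fitted and let go it may lean 3 degrees
- spout_grip (a point): the tube's corner, where the arm's axis meets the stem's axis, 129 mm above the tip: grip it there from above, across the 12 mm arm right over the stem, with about 80 N. Under the push and tug forces arm and grip give way by a few mm, so the tip lags behind the hand
- spout_outlet (a point): centre of the outlet's lower face at the end of the spout's arm: 125 mm out along the spout's -x and 85 mm above the tip
- stand: fixed oak drying stand, 70 x 170 x 50 mm tall, with three upright holes of 14.5 mm, 40 mm deep, in a row along its y, 55 mm apart. Origin at the centre of its underside
- filter: fixed countertop water filter: white canister with a grey head, 116 mm across and 140 mm tall; on its axis an upright port, 34 mm across and 40 mm tall, with the push-fit collet in its 26 mm mouth. Origin on the axis at the worktop; z up; a steel drip tray, 116 mm square and 14 mm tall, lies to -x
- port (a point): centre of the port's rim, 180 mm above the worktop. The collet's top, sunk 2 to 9.5 mm below the rim (differs), has a 12.8 mm hole. The tip meets teeth 8 to 14 mm below that top (7 to 10 N), the seal at 15 to 21 mm (8 to 12 N), less drag between, then a hidden hard stop at 28 mm, 30 to 38 mm below the rim. 12 to 20 N there is a firm push home; over 25 N on the stop is forcing it
- collet (a joint): how far the collet ring (flange 24 mm across) stands out: 0 pressed in, as at the start; 0.002 m drawn out. With the spout home, a pull of 8 to 13 N up brings ring and tube up together, by up to 2 mm, and the teeth then hold in the tube's groove; a tug short of the stop finds no groove. Let go, ring and tube may settle back
- tray_mid (a point): middle of the drip tray, on its grille, 125 mm out from the filter's axis along its -x and 12 mm above the worktop: the fitted spout's outlet belongs above it
- tumbler: bystander: drinking glass, 66 mm across and 85 mm tall, standing on the drip tray; origin at the centre of its underside
- jar: bystander: glass storage jar with a lid, 84 mm across and 105 mm tall; origin at the centre of its underside
- beaker: bystander: white ceramic beaker, 80 mm across and 90 mm tall; origin at the centre of its underside
There are look-alikes about, which are no part of the job. Several things have the shape of the spout; the one meant has the colours described above.

How it is judged (in metres and radians):
On the way, in this order (a step that is already met when the one before it is completed fails the run):
1. the spout's tip is pressed firmly home on the stop in the port (contact force between spout and stop_c0 above 4 N and horizontal distance between spout and port below 0.003 m), for 0.15 s.
2. the spout is tugged up so that the collet ring comes out with it (value of joint collet above 0.0012 m and distance between spout and stop_c0 below 0.009 m), for 0.1 s.
At the end, for the whole second after the job is handed in: The spout stands in the port, let go and at rest, its tip within 5 mm of the stop, upright within 0.1 rad, its outlet within 30 mm (seen from above) of being over the middle of the drip tray; tumbler, jar and beaker stand upright within 30 mm of where they stood (distance between spout and stop_c0 below 0.007 m and horizontal distance between spout_outlet and tray_mid below 0.03 m and angle between spout's own z axis and vertical below 0.1 rad and linear speed of spout below 0.04 m/s and distance of each of tumbler, jar, beaker from where it was at the start of the episode below 0.03 m and angle between each of tumbler, jar, beaker's own z axis and vertical below 0.2 rad); the robot touches nothing.
It fails at once if the spout is forced: pressed on its stop with more than 25 N (contact force between spout and stop_c0 above 25 N).
It fails at once if the glass, the jar or the beaker is knocked away or over (distance of any of tumbler, jar, beaker from where it was at the start of the episode above 0.03 m or angle between any of tumbler, jar, beaker's own z axis and vertical above 0.3 rad).
It also fails if it takes over 64 s, if anything falls off the work surface, if the arm or the gripper's body presses on something with over 40 N, if the wrist force passes 120 N, or if a joint passes its speed limit or range.

## Working session

There is one attempt and no reset: what is moved stays moved. The work goes in short steps, Python scripts to look and compute and a tool call to move; the robot and the scene stay as the last step left them, time stands still between calls to the robot, and variables do not carry over. Pictures are saved under pics/ and viewed, at most 10 in all, crops included, and the job is handed in when it is done.

Besides the shell and the picture viewer there is one more tool, called after "Request:" as a command line: name --argument value ..., lists and objects as JSON in quotes. carry_out: Moves the arm, as the interface text tells. Its arguments: {"type":"object","properties":{"increments":{"type":"array","items":{"type":"object","properties":{"ax":{"type":"number"},"ay":{"type":"number"},"az":{"type":"number"},"tx":{"type":"number"},"ty":{"type":"number"},"tz":{"type":"number"},"jaw":{"type":"number"}}}}},"required":["increments"]}

```bash
mkdir -p pics; cat > h.py <<'E'
import numpy as np, cv2
from workcell import r
from scipy.spatial.transform import Rotation as R
def cap(n):
    p=r.camera_params(n); a,d=r.capture(n); return a,d,p
def cloud(d,p):
    K=np.array(p["intrinsics"]); v,u=np.indices(d.shape)
    x=(u-K[0,2])/K[0,0]*d; y=(v-K[1,2])/K[1,1]*d
    c=np.stack([x,-y,-d],-1)
    return c@R.from_quat(p["orientation"]).as_matrix().T+np.array(p["xyz"])
def save(n,a): cv2.imwrite("pics/%s.png"%n,a[...,::-1])
E
python3 - <<'E'
from h import *
for n in("side","top"):
    a,d,p=cap(n); save(n,a); np.savez(n,a=a,d=d,c=cloud(d,p)); print(n,p)
print(r.observe(),r.grip_point_offset)
E
```

```text
side {'intrinsics': array([[396.52609905,   0.        , 274.57248513],
       [  0.        , 396.52609905, 213.96893247],
       [  0.        ,   0.        ,   1.        ]]), 'xyz': array([ 171.45419965, -409.54211133,  757.54000844]), 'orientation': array([ 0.34005332, -0.14247353, -0.37666491,  0.84981679])}
top {'intrinsics': array([[383.05867663,   0.        , 272.24243221],
       [  0.        , 383.05867663, 209.58479793],
       [  0.        ,   0.        ,   1.        ]]), 'xyz': array([507.75171446,  16.16314804, 964.82744113]), 'orientation': array([ 0.030893  , -0.05812609, -0.70404829,  0.70709475])}
{'clock': 0.1, 'joint_pos': array([-1.41706357e+00,  8.78867634e-02,  1.37208723e+00, -3.09873765e-05,
        1.68356875e+00, -1.03125612e-01]), 'joint_vel': array([-4.52437112e-04, -7.65662217e-04, -2.66570161e-03, -5.72159349e-04,
        2.36143968e-06, -3.31301284e-04]), 'effort': array([ 1.91196887e-03, -3.41251552e+01, -3.03302264e+01,  7.19237770e-02,
        3.03742499e-02, -1.01951528e-04]), 'ee_pos': array([ 139.60921574, -531.41602197,  168.12623373]), 'ee_rot': array([ 9.91764052e-01,  1.28074645e-01, -4.00614860e-05, -9.74341860e-04]), 'wrist_force': array([-0.625949  ,  0.73164336,  0.2375966 ]), 'torque': array([ 0.01161825, -0.03281211, -0.0065572 ]), 'grasp_force': 0.0, 'opening': 93.56270675809736} 18.8
```

View pics/side.png

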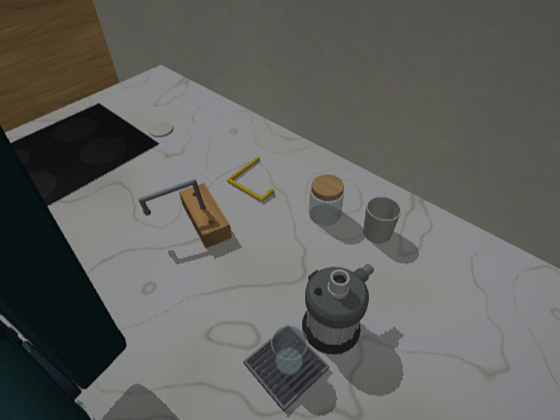

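View pics/top.png

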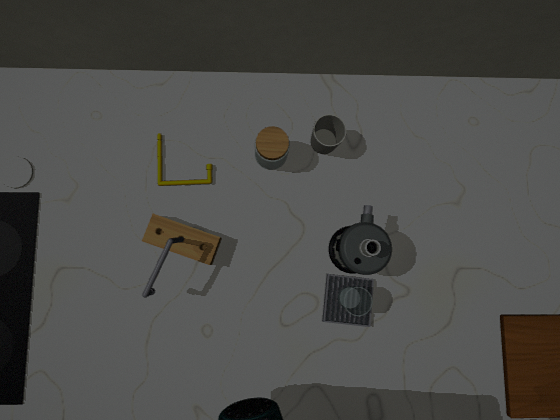

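Side: the steel spout stands in the oak stand, corner about (197,182), outlet (146,210). Yellow spout lying at (250,180). Filter port at (340,280), tray (287,365).
Could be taken for it: steel spout in the stand, top (178,240); yellow spout lying, top (185,165); filter's side stub, top (367,212). I choose the steel one in the middle hole.

```bash
python3 - <<'E'
from h import *
t=np.load("top.npz"); s=np.load("side.npz")
a=cv2.resize(t["a"][190:310,120:240],(480,480),interpolation=cv2.INTER_CUBIC)
b=cv2.resize(s["a"][255:415,240:400][:, :],(480,480)*1,interpolation=cv2.INTER_CUBIC) if 0 else cv2.resize(t["a"][195:335,310,None] if 0 else t["a"][195:335,310:430],(300,350),interpolation=cv2.INTER_CUBIC)
c=np.zeros((480,780,3),np.uint8); c[:,:480]=a; c[:350,480:]=b; save("crop",np.clip(c*1.6,0,255).astype(np.uint8))
for n,z in(("top",t),("side",s)):
    P=z["c"]; print(n)
    for k,(v,u) in dict(top=dict(table=(330,250),corner=(240,178),arm=(265,164),outlet=(290,149),stand=(228,155),port=(241,372),tray=(318,335)),side=dict(corner=(182,196),outlet=(206,146),stand=(195,190),table=(270,250))).get(n).items(): print(k,(v,u),P[v,u].round(1))
    # spout arm points
    C=np.array([t["c"][240,178][0],t["c"][240,178][1]])
    m=(np.hypot(P[...,0]-C[0],P[...,1]-C[1])<180)&(P[...,2]>75)&(P[...,2]<200)
    Q=P[m]; print("spout",len(Q),Q.min(0).round(),Q.max(0).round(),np.percentile(Q[:,2],[5,50,95]).round(1))
    np.save(n+"_sp",Q)
    m=(P[...,2]>172)&(P[...,2]<190)&(P[...,1]<-100); Q=P[m]; print("port",len(Q),Q.min(0).round(1),Q.max(0).round(1),Q.mean(0).round(1))
E
```

```text
top
table (330, 250) [333.9  32.7   0.5]
corner (240, 178) [547.7 194.4  95.3]
arm (265, 164) [490.4 246.1  -0. ]
outlet (290, 149) [440.8 243.2 135.1]
stand (228, 155) [578.1 259.   48. ]
port (241, 372) [ 543.7 -223.3  170.6]
tray (318, 335) [ 361.7 -176.1    2. ]
spout 441 [426. 193.  75.] [555. 259. 147.] [ 95.3 136.7 144.2]
port 129 [ 514.5 -237.5  172.1] [ 547.5 -204.6  182.1] [ 530.9 -220.6  177.9]
side
corner (182, 196) [548.4 195.9 138.8]
outlet (206, 146) [436.5 247.5 109.2]
stand (195, 190) [559.1 254.2  51.7]
table (270, 250) [519.5   0.9   2.1]
spout 494 [427. 192.  76.] [555. 256. 146.] [ 88.7 133.9 143.8]
port 981 [ 514.  -378.5  172. ] [1218.4 -100.5  190. ] [1061.3 -240.1  180.3]
```

View pics/crop.png

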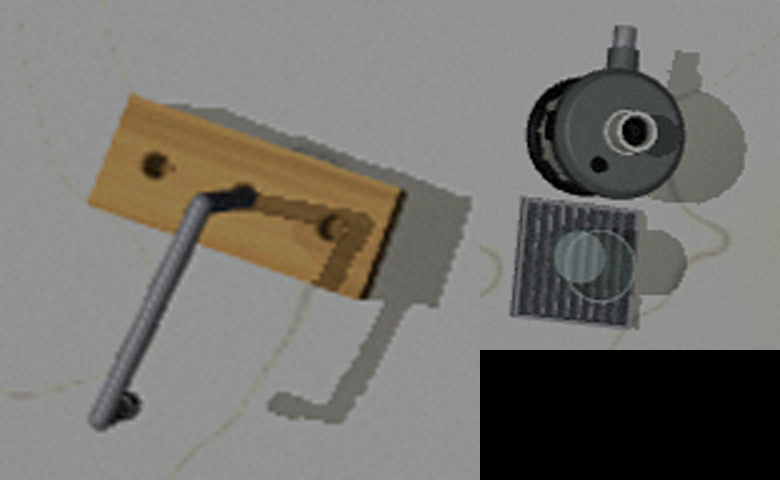

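Crop confirms grey steel spout in the middle hole, arm to lower left; the port ring at crop (632,132), tray centred about (575,262) with the glass on it.

```bash
cat >> h.py <<'E'
from scipy.optimize import least_squares
def seg(p,a,b):
    t=np.clip(((p-a)@(b-a))/((b-a)@(b-a)),0,1); return np.linalg.norm(p-a-t[:,None]*(b-a),axis=1)
def fit(Q,x0,rv0):
    V=np.array([[0,0,0],[0,0,129],[-125,0,129],[-125,0,85.]])
    def f(x):
        W=R.from_rotvec(x[3:]).apply(V-[0,0,129])+x[:3]
        return np.min([seg(Q,W[i],W[i+1]) for i in range(3)],axis=0)-6
    o=least_squares(f,np.r_[x0,rv0],loss="soft_l1",f_scale=1.5,x_scale=[1]*3+[.01]*3); return o,R.from_rotvec(o.x[3:])
def report(Q,x0,yaw):
    o,q=fit(Q,x0,[0,0,yaw]); M=q.as_matrix()
    print("corner",o.x[:3].round(1),"z",M[:,2].round(3),"-x",(-M[:,0]).round(3),"yaw",np.arctan2(M[1,0],M[0,0]).round(4),"tip",(o.x[:3]-129*M[:,2]).round(1),"rms",np.sqrt(np.median(o.fun**2)).round(2),len(Q))
    return o,q
E
python3 - <<'E'
from h import *
for n in("top","side"):
    Q=np.load(n+"_sp.npy"); report(Q,[550,198,139],-0.46)
t=np.load("top.npz"); P=t["c"]; p=r.camera_params("top")
K=np.array(p["intrinsics"]);M=R.from_quat(p["orientation"]).as_matrix();o=np.array(p["xyz"])
def ray(u,v,z):
    d=M@np.array([(u-K[0,2])/K[0,0],-(v-K[1,2])/K[1,1],-1]); return o+d*(z-o[2])/d[2]
C=np.array([ray(*x,14) for x in[(326.4,273.8),(372.8,279.8),(371,326),(322.8,321)]]); print("tray",C.round(1),C.mean(0).round(1))
s=np.load("side.npz")["c"]
for n,c in(("top",P),("side",s)):
    for zz in((174,186),(100,136)):
        m=(c[...,2]>zz[0])&(c[...,2]<zz[1])&(np.hypot(c[...,0]-531,c[...,1]+221)<75); Q=c[m]
        print(n,zz,len(Q),Q.min(0).round(1),Q.max(0).round(1),np.median(Q[:,2]).round(1))
E
```

```text
corner [544.9 201.9 139.1] z [-0.077  0.05   0.996] -x [-0.908  0.409 -0.091] yaw -0.4233 tip [554.8 195.5  10.6] rms 0.62 441
corner [546.1 202.4 140.3] z [-0.079  0.05   0.996] -x [-0.907  0.411 -0.092] yaw -0.4252 tip [556.2 195.9  11.9] rms 0.81 494
tray [[ 469.7 -154.3   14. ]
 [ 455.1 -269.5   14. ]
 [ 344.2 -261.6   14. ]
 [ 356.6 -143.7   14. ]] [ 406.4 -207.3   14. ]
top (174, 186) 106 [ 514.5 -237.5  174.3] [ 547.5 -204.6  182.1] 179.3
top (100, 136) 507 [ 473.3 -277.2  104.4] [ 605.6 -156.6  136. ] 130.6
side (174, 186) 172 [ 514.  -238.1  174.2] [ 547.4 -204.6  183.1] 179.9
side (100, 136) 889 [ 473.4 -279.3  102.5] [ 605.3 -158.2  136. ] 128.7
```

Request:
carry_out --increments '[{"az": 0.8, "tz": -0.5, "jaw": 94}, {"az": 0.8, "tz": -0.5, "jaw": 94}, {"az": 0.8, "tz": -0.5, "jaw": 94}, {"az": 0.8, "tz": -0.5, "jaw": 94}, {"az": 0.8, "tz": -0.5, "jaw": 94}, {"az": 0.8, "tz": -0.5, "jaw": 94}, {"az": 0.8, "tz": -0.5, "jaw": 94}, {"az": 0.9, "tz": -0.5, "jaw": 94}]'

```text
schema error: expected keys ax, ay, az, tx, ty, tz, jaw
```

```bash
cat >> h.py <<'E'
def tool(): 
    s=r.observe(); return np.array(s["ee_pos"]),R.from_quat(s["ee_rot"])
def go(tgt,x,z):
    "units to bring TCP to tgt with tool z,x axes; x= horizontal-ish"
    p,q=tool(); z=np.array(z)/np.linalg.norm(z); x=np.array(x,float); x-=z*(x@z); x/=np.linalg.norm(x)
    T=R.from_matrix(np.c_[x,np.cross(z,x),z])
    print("p",p.round(1),"shift now-axes",(q.inv().apply(tgt-p)/25).round(2),"shift tgt-axes",(T.inv().apply(tgt-p)/25).round(2),"turn",((q.inv()*T).as_rotvec()/np.radians(6)).round(2),"F",r.observe()["wrist_force"].round(1))
E
python3 - <<'E'
from h import *
go(np.array([545.5,202,270]),[.909,-.41,0],[0,0,-1.])
E
```

```text
p [ 139.6 -531.4  168.1] shift now-axes [ 23.16 -24.26  -4.02] shift tgt-axes [  2.74 -33.42  -4.07] turn [-0.02  0.    6.5 ] F [-0.6  0.7  0.2]
```

Request:
carry_out --increments '[{"ax": 0, "ay": 0, "az": 0.8, "tx": 0, "ty": 0, "tz": -0.5, "jaw": 94}, {"ax": 0, "ay": 0, "az": 0.8, "tx": 0, "ty": 0, "tz": -0.5, "jaw": 94}, {"ax": 0, "ay": 0, "az": 0.8, "tx": 0, "ty": 0, "tz": -0.5, "jaw": 94}, {"ax": 0, "ay": 0, "az": 0.8, "tx": 0, "ty": 0, "tz": -0.5, "jaw": 94}, {"ax": 0, "ay": 0, "az": 0.8, "tx": 0, "ty": 0, "tz": -0.5, "jaw": 94}, {"ax": 0, "ay": 0, "az": 0.8, "tx": 0, "ty": 0, "tz": -0.5, "jaw": 94}, {"ax": 0, "ay": 0, "az": 0.8, "tx": 0, "ty": 0, "tz": -0.5, "jaw": 94}, {"ax": 0, "ay": 0, "az": 0.9, "tx": 0, "ty": 0, "tz": -0.5, "jaw": 94}]'

```text
clock: 0.77
ee_pos: [139.6, -531.7, 269.1]
ee_rot: [0.977, -0.212, -0.0, -0.001]
wrist_force: [0.0, -0.2, 0.7]
opening: 93.7
grasp_force: 0.0
```

Request:
carry_out --increments '[{"ax": 0, "ay": 0, "az": 0, "tx": 0, "ty": -1, "tz": 0, "jaw": 94}, {"ax": 0, "ay": 0, "az": 0, "tx": 0, "ty": -1, "tz": 0, "jaw": 94}, {"ax": 0, "ay": 0, "az": 0, "tx": 0, "ty": -1, "tz": 0, "jaw": 94}, {"ax": 0, "ay": 0, "az": 0, "tx": 0, "ty": -1, "tz": 0, "jaw": 94}, {"ax": 0, "ay": 0, "az": 0, "tx": 0, "ty": -1, "tz": 0, "jaw": 94}, {"ax": 0, "ay": 0, "az": 0, "tx": 0, "ty": -1, "tz": 0, "jaw": 94}, {"ax": 0, "ay": 0, "az": 0, "tx": 0, "ty": -1, "tz": 0, "jaw": 94}, {"ax": 0, "ay": 0, "az": 0, "tx": 0, "ty": -1, "tz": 0, "jaw": 94}]'

```text
clock: 1.43
ee_pos: [222.1, -348.3, 268.6]
ee_rot: [0.978, -0.211, -0.0, -0.0]
wrist_force: [0.1, -0.3, -0.6]
opening: 93.8
grasp_force: 0.0
```

```bash
python3 - <<'E'
from h import *
go(np.array([545.5,202,270]),[.909,-.41,0],[0,0,-1.])
print(r.observe()["joint_pos"].round(2),r.observe()["clock"])
E
```

```text
p [ 222.1 -348.3  268.6] shift now-axes [  2.73 -25.38  -0.04] shift tgt-axes [  2.74 -25.38  -0.05] turn [-0.01  0.01 -0.  ] F [ 0.1 -0.3 -0.6]
[-1.14 -0.22  1.46  0.    1.9   0.85] 1.4333
```

Request:
carry_out --increments '[{"ax": 0, "ay": 0, "az": 0, "tx": 0.1, "ty": -1, "tz": 0, "jaw": 94}, {"ax": 0, "ay": 0, "az": 0, "tx": 0.1, "ty": -1, "tz": 0, "jaw": 94}, {"ax": 0, "ay": 0, "az": 0, "tx": 0.1, "ty": -1, "tz": 0, "jaw": 94}, {"ax": 0, "ay": 0, "az": 0, "tx": 0.1, "ty": -1, "tz": 0, "jaw": 94}, {"ax": 0, "ay": 0, "az": 0, "tx": 0.1, "ty": -1, "tz": 0, "jaw": 94}, {"ax": 0, "ay": 0, "az": 0, "tx": 0.1, "ty": -1, "tz": 0, "jaw": 94}, {"ax": 0, "ay": 0, "az": 0, "tx": 0.1, "ty": -1, "tz": 0, "jaw": 94}, {"ax": 0, "ay": 0, "az": 0, "tx": 0.1, "ty": -1, "tz": 0, "jaw": 94}]'

```text
clock: 2.1
ee_pos: [322.6, -174.3, 268.8]
ee_rot: [0.978, -0.21, -0.0, -0.0]
wrist_force: [0.6, -0.2, 0.2]
opening: 93.5
grasp_force: 0.0
```

Request:
carry_out --increments '[{"ax": 0, "ay": 0, "az": 0, "tx": 0.1, "ty": -1, "tz": 0, "jaw": 94}, {"ax": 0, "ay": 0, "az": 0, "tx": 0.1, "ty": -1, "tz": 0, "jaw": 94}, {"ax": 0, "ay": 0, "az": 0, "tx": 0.1, "ty": -1, "tz": 0, "jaw": 94}, {"ax": 0, "ay": 0, "az": 0, "tx": 0.1, "ty": -1, "tz": 0, "jaw": 94}, {"ax": 0, "ay": 0, "az": 0, "tx": 0.1, "ty": -1, "tz": 0, "jaw": 94}, {"ax": 0, "ay": 0, "az": 0, "tx": 0.1, "ty": -1, "tz": 0, "jaw": 94}, {"ax": 0, "ay": 0, "az": 0, "tx": 0.1, "ty": -1, "tz": 0, "jaw": 94}, {"ax": 0, "ay": 0, "az": 0, "tx": 0.1, "ty": -1, "tz": 0, "jaw": 94}]'

```text
clock: 2.77
ee_pos: [423.1, -0.2, 268.7]
ee_rot: [0.978, -0.21, -0.0, 0.0]
wrist_force: [0.1, -0.3, -0.5]
opening: 93.6
grasp_force: 0.0
```

Request:
carry_out --increments '[{"ax": 0, "ay": 0, "az": 0, "tx": 0.1, "ty": -1, "tz": 0, "jaw": 94}, {"ax": 0, "ay": 0, "az": 0, "tx": 0.1, "ty": -1, "tz": 0, "jaw": 94}, {"ax": 0, "ay": 0, "az": 0, "tx": 0.1, "ty": -1, "tz": 0, "jaw": 94}, {"ax": 0, "ay": 0, "az": 0, "tx": 0.1, "ty": -1, "tz": 0, "jaw": 94}, {"ax": 0, "ay": 0, "az": 0, "tx": 0.1, "ty": -1, "tz": 0, "jaw": 94}, {"ax": 0, "ay": 0, "az": 0, "tx": 0.1, "ty": -1, "tz": 0, "jaw": 94}, {"ax": 0, "ay": 0, "az": 0, "tx": 0.1, "ty": -1, "tz": 0, "jaw": 94}, {"ax": 0, "ay": 0, "az": 0, "tx": 0.1, "ty": -1, "tz": 0, "jaw": 94}]'

```text
clock: 3.43
ee_pos: [523.6, 173.7, 268.4]
ee_rot: [0.978, -0.21, -0.001, 0.0]
wrist_force: [0.6, 0.8, 0.7]
opening: 93.7
grasp_force: 0.0
```

```bash
python3 - <<'E'
from h import *
p,q=tool(); a,d,c=cap("wrist"); save("w1",a); P=cloud(d,c)
print("cam in tool",q.inv().apply(c["xyz"]-p).round(1),(q.inv()*R.from_quat(c["orientation"])).as_quat().round(3))
m=(np.hypot(P[...,0]-546,P[...,1]-202)<160)&(P[...,2]>75)&(P[...,2]<165)&(d>0); o,_=report(P[m],[546,202,139],-.42)
Q=np.vstack([np.load("top_sp.npy"),np.load("side_sp.npy")]); o,q2=report(Q,[546,202,139],-.42); M=q2.as_matrix()
g=o.x[:3]-M[:,2]*18.8
go(g,M[:,0],-M[:,2]); go(g+M[:,2]*50,M[:,0],-M[:,2])
print(r.observe()["joint_pos"].round(2))
E
```

```text
cam in tool [  74.7   -0.4 -216. ] [0.701 0.701 0.092 0.092]
corner [544.2 202.9 139.3] z [-0.076  0.048  0.996] -x [-0.907  0.411 -0.089] yaw -0.4251 tip [554.  196.7  10.9] rms 0.32 1667
corner [545.7 202.  139.6] z [-0.081  0.044  0.996] -x [-0.907  0.41  -0.092] yaw -0.4244 tip [556.1 196.4  11.1] rms 0.82 935
p [525.  177.3 267. ] shift now-axes [ 0.44 -1.22  5.85] shift tgt-axes [-0.12 -1.27  5.85] turn [-0.08  0.9   0.04] F [-0.   0.6 -1.2]
p [525.  177.3 267. ] shift now-axes [ 0.25 -1.24  3.85] shift tgt-axes [-0.12 -1.27  3.85] turn [-0.08  0.9   0.04] F [-0.   0.6 -1.2]
[0.22 0.1  1.17 0.   1.88 2.21]
```

View pics/w1.png

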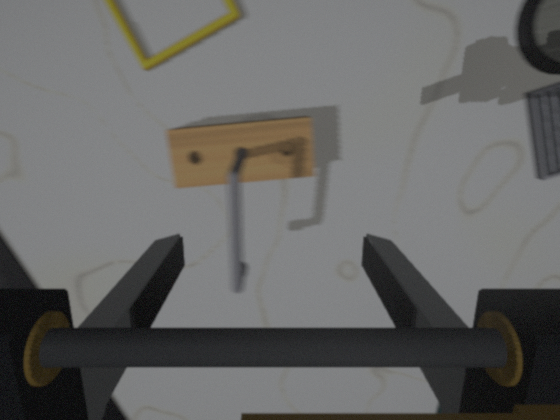

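The wrist view shows the spout below, its corner at (240,155), arm running down to (238,290), matching both other cameras to about 1.5 mm. Descend aligned with its lean.

Request:
carry_out --increments '[{"ax": -0.04, "ay": 0.45, "az": 0.02, "tx": 0, "ty": 0, "tz": 0, "jaw": 94}, {"ax": -0.04, "ay": 0.45, "az": 0.02, "tx": 0, "ty": 0, "tz": 0, "jaw": 94}, {"ax": 0, "ay": 0, "az": 0, "tx": -0.03, "ty": -0.32, "tz": 0.6, "jaw": 94}, {"ax": 0, "ay": 0, "az": 0, "tx": -0.03, "ty": -0.32, "tz": 0.6, "jaw": 94}, {"ax": 0, "ay": 0, "az": 0, "tx": -0.03, "ty": -0.32, "tz": 0.6, "jaw": 94}, {"ax": 0, "ay": 0, "az": 0, "tx": -0.03, "ty": -0.32, "tz": 0.6, "jaw": 94}, {"ax": 0, "ay": 0, "az": 0, "tx": -0.03, "ty": 0, "tz": 0.6, "jaw": 94}, {"ax": 0, "ay": 0, "az": 0, "tx": 0, "ty": 0, "tz": 0.6, "jaw": 94}]'

```text
clock: 4.15
ee_pos: [540.2, 199.2, 177.3]
ee_rot: [0.976, -0.212, 0.044, 0.014]
wrist_force: [-0.2, -0.8, 0.2]
opening: 94.1
grasp_force: 0.0
```

```bash
python3 - <<'E'
from h import *
M=np.array([-.079,.047,.996]); X=np.array([.907,-.41,.091])
c=np.array([545,202.5,139.4])
a,d,k=cap("wrist"); P=cloud(d,k)
m=(np.hypot(P[...,0]-546,P[...,1]-202)<160)&(P[...,2]>75)&(P[...,2]<150)&(d>0)
# exclude fingers: keep near the model
m&=(abs((P[...,0]-545)*.41+(P[...,1]-202.5)*.907)<15)
report(P[m],c,-.42)
go(c-M*18.8,X,-M)
E
```

```text
corner [544.2 202.7 139.2] z [-0.079  0.039  0.996] -x [-0.907  0.412 -0.088] yaw -0.4263 tip [554.4 197.6  10.7] rms 0.28 2196
p [538.6 198.4 173.4] shift now-axes [ 0.05 -0.28  2.12] shift tgt-axes [ 0.04 -0.27  2.12] turn [ 0.03  0.03 -0.02] F [-0.4 -0.2 -1.5]
```

Request:
carry_out --increments '[{"ax": 0, "ay": 0, "az": 0, "tx": 0.02, "ty": -0.14, "tz": 0.4, "jaw": 94}, {"ax": 0, "ay": 0, "az": 0, "tx": 0, "ty": -0.14, "tz": 0.4, "jaw": 94}, {"ax": 0, "ay": 0, "az": 0, "tx": 0, "ty": 0, "tz": 0.4, "jaw": 94}, {"ax": 0, "ay": 0, "az": 0, "tx": 0, "ty": 0, "tz": 0.4, "jaw": 94}, {"ax": 0, "ay": 0, "az": 0, "tx": 0, "ty": 0, "tz": 0.3, "jaw": 94}, {"ax": 0, "ay": 0, "az": 0, "tx": 0, "ty": 0, "tz": 0.2, "jaw": 94}, {"ax": 0, "ay": 0, "az": 0, "tx": 0, "ty": 0, "tz": 0, "jaw": 94}, {"ax": 0, "ay": 0, "az": 0, "tx": 0, "ty": 0, "tz": 0, "jaw": 94}]'

```text
clock: 4.87
ee_pos: [548.3, 202.6, 126.5]
ee_rot: [0.976, -0.212, 0.045, 0.014]
wrist_force: [0.6, 0.1, 0.4]
opening: 93.9
grasp_force: 0.0
```

Request:
carry_out --increments '[{"ax": 0, "ay": 0, "az": 0, "tx": 0, "ty": 0, "tz": 0, "jaw": 60}, {"ax": 0, "ay": 0, "az": 0, "tx": 0, "ty": 0, "tz": 0, "jaw": 40}, {"ax": 0, "ay": 0, "az": 0, "tx": 0, "ty": 0, "tz": 0, "jaw": 20}, {"ax": 0, "ay": 0, "az": 0, "tx": 0, "ty": 0, "tz": 0, "jaw": 0}, {"ax": 0, "ay": 0, "az": 0, "tx": 0, "ty": 0, "tz": 0, "jaw": 0}, {"ax": 0, "ay": 0, "az": 0, "tx": 0, "ty": 0, "tz": 0, "jaw": 0}, {"ax": 0, "ay": 0, "az": 0, "tx": 0, "ty": 0, "tz": 0, "jaw": 0}, {"ax": 0, "ay": 0, "az": 0, "tx": 0, "ty": 0, "tz": 0, "jaw": 0}]'

```text
clock: 5.53
ee_pos: [548.4, 202.7, 126.7]
ee_rot: [0.976, -0.212, 0.045, 0.014]
wrist_force: [-0.1, -0.1, -0.7]
opening: 44.1
grasp_force: 0.0
```

```bash
python3 - <<'E'
from h import *
M=np.array([-.079,.042,.996]); X=np.array([.907,-.41,.089])
go(np.array([544.4,202.6,139.3])-M*18.8,X,-M)
print(r.observe()["opening"])
E
```

```text
p [548.4 202.7 126.7] shift now-axes [-0.1   0.07  0.24] shift tgt-axes [-0.1   0.07  0.24] turn [ 0.03 -0.05 -0.03] F [-0.1 -0.1 -0.7]
44.090781468550546
```

Request:
carry_out --increments '[{"ax": 0, "ay": 0, "az": 0, "tx": -0.1, "ty": 0.07, "tz": 0.24, "jaw": 44}, {"ax": 0, "ay": 0, "az": 0, "tx": 0, "ty": 0, "tz": 0, "jaw": 30}, {"ax": 0, "ay": 0, "az": 0, "tx": 0, "ty": 0, "tz": 0, "jaw": 0}, {"ax": 0, "ay": 0, "az": 0, "tx": 0, "ty": 0, "tz": 0, "jaw": 0}, {"ax": 0, "ay": 0, "az": 0, "tx": 0, "ty": 0, "tz": 0, "jaw": 0}, {"ax": 0, "ay": 0, "az": 0, "tx": 0, "ty": 0, "tz": 0, "jaw": 0}, {"ax": 0, "ay": 0, "az": 0, "tx": 0, "ty": 0, "tz": 0, "jaw": 0}, {"ax": 0, "ay": 0, "az": 0, "tx": 0, "ty": 0, "tz": 0, "jaw": 0}]'

```text
clock: 6.2
ee_pos: [546.0, 201.9, 120.6]
ee_rot: [0.976, -0.212, 0.045, 0.014]
wrist_force: [-0.5, -0.3, 1.3]
opening: 1.7
grasp_force: 0.0
```

Request:
carry_out --increments '[{"ax": 0, "ay": 0, "az": 0, "tx": 0, "ty": 0, "tz": 0, "jaw": 0}, {"ax": 0, "ay": 0, "az": 0, "tx": 0, "ty": 0, "tz": 0, "jaw": 0}, {"ax": 0, "ay": 0, "az": 0, "tx": 0, "ty": 0, "tz": 0, "jaw": 0}, {"ax": 0, "ay": 0, "az": 0, "tx": 0, "ty": 0, "tz": 0, "jaw": 0}, {"ax": 0, "ay": 0, "az": 0, "tx": 0, "ty": 0, "tz": 0, "jaw": 0}, {"ax": 0, "ay": 0, "az": 0, "tx": 0, "ty": 0, "tz": 0, "jaw": 0}, {"ax": 0, "ay": 0, "az": 0, "tx": 0, "ty": 0, "tz": 0, "jaw": 0}, {"ax": 0, "ay": 0, "az": 0, "tx": 0, "ty": 0, "tz": 0, "jaw": 0}]'

```text
clock: 6.87
ee_pos: [545.9, 201.9, 120.5]
ee_rot: [0.976, -0.212, 0.045, 0.014]
wrist_force: [0.5, -0.5, -0.3]
opening: 0.5
grasp_force: 0.0
```

```bash
python3 - <<'E'
from h import *
a,d,k=cap("side"); b,d2,k2=cap("wrist")
np.savez("now",sd=d,wd=d2)
c=np.zeros((420,800,3),np.uint8); c[:,:400]=cv2.resize(a[120:260,110:243],(400,420)); c[:,400:]=cv2.resize(b,(400,300))[:, :].repeat(1,0) if 0 else cv2.copyMakeBorder(cv2.resize(b,(400,300)),0,120,0,0,cv2.BORDER_CONSTANT)
save("now",np.clip(c*1.6,0,255).astype(np.uint8))
P=cloud(d,k); m=(np.hypot(P[...,0]-546,P[...,1]-202)<160)&(P[...,2]>75)&(P[...,2]<150)
m&=(abs((P[...,0]-545)*.41+(P[...,1]-202.5)*.907)<15); report(P[m],[545,202,139],-.42)
E
```

```text
corner [545.8 202.5 140.6] z [-0.082  0.05   0.995] -x [-0.907  0.41  -0.095] yaw -0.4243 tip [556.4 196.   12.2] rms 0.74 495
```

View pics/now.png

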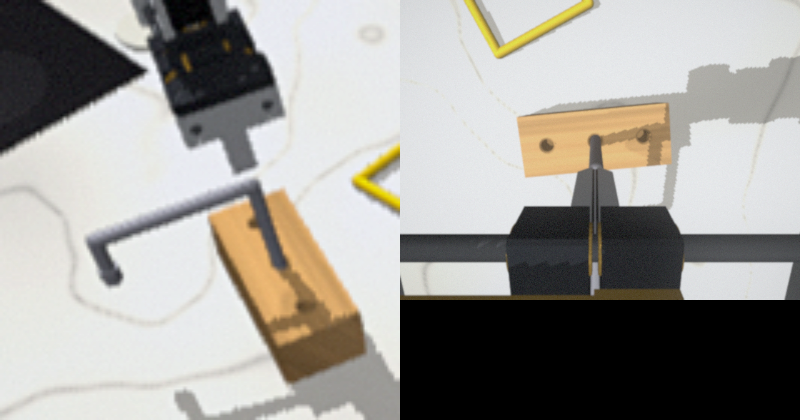

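The fingers have shut above the spout: side crop shows fingertips at (245,172), still above the corner (258,185), undisturbed. Measure where the fingertips really are.

```bash
python3 - <<'E'
from h import *
z=np.load("now.npz"); k=r.camera_params("side"); P=cloud(z["sd"],k)
for v in range(158,186,3):
    for u in (189,191,193,195,197): print((u,v),P[v,u].round(0),end=" ")
    print()
p,q=tool(); print(p,q.as_matrix().round(3))
K=np.array(k["intrinsics"])
for off in(0,-18.8,-40,-78):
    w=p+q.apply([0,0,off]); c=R.from_quat(k["orientation"]).inv().apply(w-k["xyz"]); print(off,(K[0,0]*c[0]/-c[2]+K[0,2]).round(1),(K[1,1]*-c[1]/-c[2]+K[1,2]).round(1),w.round(1))
kw=r.camera_params("wrist"); print(kw["xyz"],q.inv().apply(kw["xyz"]-p).round(1)); W=cloud(z["wd"],kw)
for y in(165,175,185,200,220,240,260): print(y,[ (x,W[y,x].round(0).tolist()) for x in(262,272,280,288)])
E
```

```text
(189, 158) [505. 133. 269.] (191, 158) [509. 132. 267.] (193, 158) [513. 131. 266.] (195, 158) [516. 129. 265.] (197, 158) [520. 128. 263.] 
(189, 161) [504. 134. 261.] (191, 161) [508. 134. 259.] (193, 161) [511. 130. 260.] (195, 161) [515. 130. 257.] (197, 161) [694. 400.   2.] 
(189, 164) [538. 192. 202.] (191, 164) [543. 191. 199.] (193, 164) [676. 396.   5.] (195, 164) [682. 395.   1.] (197, 164) [686. 391.   0.] 
(189, 167) [538. 194. 192.] (191, 167) [541. 192. 191.] (193, 167) [667. 386.   4.] (195, 167) [670. 380.   5.] (197, 167) [678. 382.  -1.] 
(189, 170) [536. 194. 184.] (191, 170) [540. 193. 182.] (193, 170) [543. 190. 182.] (195, 170) [663. 372.   3.] (197, 170) [668. 369.   1.] 
(189, 173) [533. 192. 178.] (191, 173) [538. 192. 175.] (193, 173) [543. 192. 172.] (195, 173) [655. 362.   2.] (197, 173) [659. 359.   1.] 
(189, 176) [533. 195. 168.] (191, 176) [542. 201. 159.] (193, 176) [643. 357.   2.] (195, 176) [647. 354.   0.] (197, 176) [651. 349.   1.] 
(189, 179) [627. 356.   1.] (191, 179) [630. 350.   3.] (193, 179) [546. 202. 147.] (195, 179) [551. 201. 144.] (
[... 788 characters left out ...]
272, [570.0, 192.0, 50.0]), (280, [567.0, 186.0, 50.0]), (288, [564.0, 180.0, 49.0])]
185 [(262, [566.0, 202.0, 49.0]), (272, [562.0, 195.0, 51.0]), (280, [560.0, 189.0, 51.0]), (288, [557.0, 183.0, 50.0])]
200 [(262, [555.0, 207.0, 51.0]), (272, [555.0, 199.0, 75.0]), (280, [550.0, 194.0, 61.0]), (288, [546.0, 188.0, 50.0])]
220 [(262, [540.0, 214.0, 51.0]), (272, [551.0, 201.0, 123.0]), (280, [548.0, 196.0, 120.0]), (288, [531.0, 195.0, 51.0])]
240 [(262, [553.0, 205.0, 167.0]), (272, [550.0, 202.0, 162.0]), (280, [549.0, 197.0, 167.0]), (288, [547.0, 194.0, 167.0])]
260 [(262, [551.0, 206.0, 191.0]), (272, [546.0, 203.0, 182.0]), (280, [547.0, 199.0, 190.0]), (288, [546.0, 196.0, 191.0])]
```

```bash
python3 - <<'E'
from h import *
z=np.load("now.npz"); p,q=tool()
for n,dd in(("side","sd"),("wrist","wd")):
    k=r.camera_params(n); P=cloud(z[dd],k); T=q.inv().apply((P-p).reshape(-1,3))
    m=(abs(T[:,0])<14)&(abs(T[:,1])<20)&(T[:,2]<-26)&(T[:,2]>-120)&(z[dd].ravel()>0); Q=T[m]
    h,e=np.histogram(Q[:,2],np.arange(-100,-20,5)); print(n,list(zip(e[:-1],h)))
    for a,b in((-60,-50),(-50,-44),(-44,-38),(-38,-28)):
        s=Q[(Q[:,2]>a)&(Q[:,2]<b)]; 
        if len(s): print(a,b,len(s),s.min(0).round(1),s.max(0).round(1),s.mean(0).round(1))
k=r.camera_params("wrist");K=k["intrinsics"]
for off in(0,-45,-60): c=R.from_quat(k["orientation"]).inv().apply(p+q.apply([0,0,off])-k["xyz"]); print(off,K[0,0]*c[0]/-c[2]+K[0,2],K[1,1]*c[1]/c[2]+K[1,2])
E
```

```text
side [(np.int64(-100), np.int64(0)), (np.int64(-95), np.int64(0)), (np.int64(-90), np.int64(0)), (np.int64(-85), np.int64(5)), (np.int64(-80), np.int64(16)), (np.int64(-75), np.int64(16)), (np.int64(-70), np.int64(16)), (np.int64(-65), np.int64(17)), (np.int64(-60), np.int64(15)), (np.int64(-55), np.int64(13)), (np.int64(-50), np.int64(11)), (np.int64(-45), np.int64(3)), (np.int64(-40), np.int64(2)), (np.int64(-35), np.int64(0)), (np.int64(-30), np.int64(5))]
-60 -50 28 [ -8.5   2.3 -59.8] [ 10.   14.6 -51.3] [  0.5  11.4 -55.3]
-50 -44 12 [ -8.4   7.4 -49.7] [  9.9  12.1 -44.9] [  1.2  10.5 -47.8]
-44 -38 4 [ -8.5  -6.  -42.7] [  0.3   6.8 -38.8] [ -4.3   2.1 -40.7]
-38 -28 1 [ -7.9   4.8 -28. ] [ -7.9   4.8 -28. ] [ -7.9   4.8 -28. ]
wrist [(np.int64(-100), np.int64(98)), (np.int64(-95), np.int64(384)), (np.int64(-90), np.int64(394)), (np.int64(-85), np.int64(330)), (np.int64(-80), np.int64(308)), (np.int64(-75), np.int64(277)), (np.int64(-70), np.int64(258)), (np.int64(-65), np.int64(298)), (np.int64(-60), np.int64(212)), (np.int64(-55), np.int64(194)), (np.int64(-50), np.int64(193)), (np.int64(-45), np.int64(116)), (np.int64(-40), np.int64(44)), (np.int64(-35), np.int64(0)), (np.int64(-30), np.int64(0))]
-60 -50 406 [  7.  -12.8 -60. ] [  9.8  11.7 -50. ] [  8.8  -0.6 -55.1]
-50 -44 221 [  6.9 -12.7 -50. ] [  9.8  11.4 -44.1] [  8.8  -0.5 -47.2]
-44 -38 116 [  7.2  -9.9 -44. ] [  9.5   7.7 -38.1] [  8.7  -0.8 -41.4]
-38 -28 16 [  7.2  -3.5 -38. ] [  9.1   2.8 -36.1] [  8.3  -0.4 -37.2]
0 273.5200781083644 227.28862193747048
-45 273.6614837401492 256.51596018916945
-60 273.7246883831079 269.5798209103598
```

Both cameras agree the real fingertips lie about 36.5 mm behind the reported TCP; laterally they're centred. Open and descend another 36.5 mm.

Request:
carry_out --increments '[{"ax": 0, "ay": 0, "az": 0, "tx": 0, "ty": 0, "tz": 0, "jaw": 50}, {"ax": 0, "ay": 0, "az": 0, "tx": 0, "ty": 0, "tz": 0, "jaw": 50}, {"ax": 0, "ay": 0, "az": 0, "tx": 0, "ty": 0, "tz": 0, "jaw": 50}, {"ax": 0, "ay": 0, "az": 0, "tx": 0, "ty": 0, "tz": 0, "jaw": 50}, {"ax": 0, "ay": 0, "az": 0, "tx": 0, "ty": 0, "tz": 0, "jaw": 50}, {"ax": 0, "ay": 0, "az": 0, "tx": 0, "ty": 0, "tz": 0, "jaw": 50}, {"ax": 0, "ay": 0, "az": 0, "tx": 0, "ty": 0, "tz": 0, "jaw": 50}, {"ax": 0, "ay": 0, "az": 0, "tx": 0, "ty": 0, "tz": 0, "jaw": 50}]'

```text
clock: 7.63
ee_pos: [545.9, 201.9, 120.5]
ee_rot: [0.976, -0.212, 0.045, 0.014]
wrist_force: [-0.8, 0.6, 0.8]
opening: 49.1
grasp_force: 0.0
```

Request:
carry_out --increments '[{"ax": 0, "ay": 0, "az": 0, "tx": 0, "ty": 0, "tz": 0.3, "jaw": 50}, {"ax": 0, "ay": 0, "az": 0, "tx": 0, "ty": 0, "tz": 0.3, "jaw": 50}, {"ax": 0, "ay": 0, "az": 0, "tx": 0, "ty": 0, "tz": 0.3, "jaw": 50}, {"ax": 0, "ay": 0, "az": 0, "tx": 0, "ty": 0, "tz": 0.3, "jaw": 50}, {"ax": 0, "ay": 0, "az": 0, "tx": 0, "ty": 0, "tz": 0.26, "jaw": 50}, {"ax": 0, "ay": 0, "az": 0, "tx": 0, "ty": 0, "tz": 0, "jaw": 50}, {"ax": 0, "ay": 0, "az": 0, "tx": 0, "ty": 0, "tz": 0, "jaw": 50}, {"ax": 0, "ay": 0, "az": 0, "tx": 0, "ty": 0, "tz": 0, "jaw": 50}]'

```text
clock: 8.3
ee_pos: [549.1, 200.2, 84.3]
ee_rot: [0.976, -0.212, 0.045, 0.014]
wrist_force: [0.7, -0.2, 0.1]
opening: 50.1
grasp_force: 0.0
```

```bash
python3 - <<'E'
from h import *
p,q=tool(); print(p,r.observe()["opening"])
a,d,k=cap("wrist"); P=cloud(d,k)
m=(np.hypot(P[...,0]-546,P[...,1]-202)<160)&(P[...,2]>75)&(P[...,2]<150)&(d>0)&(abs((P[...,0]-545)*.41+(P[...,1]-202.5)*.907)<13)
o,_=report(P[m],[544.5,202.5,139],-.42); print("corner in tool",q.inv().apply(o.x[:3]-p).round(1))
T=q.inv().apply((P-p).reshape(-1,3)); s=T[(abs(T[:,0])<14)&(abs(abs(T[:,1])-32)<14)&(T[:,2]>-100)&(T[:,2]<0)&(d.ravel()>0)]
print("tips",np.percentile(s[:,2],[50,90,98,99.5]).round(1),len(s),s[s[:,1]>0,1].min(),s[s[:,1]<0,1].max())
E
```

```text
[549.07598244 200.21172442  84.26473739] 50.063244880094935
corner [544.2 202.4 139.2] z [-0.082  0.035  0.996] -x [-0.905  0.416 -0.089] yaw -0.4308 tip [554.8 197.9  10.7] rms 0.23 3595
corner in tool [ -0.1   0.5 -55.2]
tips [-77.8 -49.1 -40.3 -37.8] 5222 24.09314846804802 -25.253241245956406
```

Request:
carry_out --increments '[{"ax": 0, "ay": 0, "az": 0, "tx": 0, "ty": 0, "tz": 0, "jaw": 20}, {"ax": 0, "ay": 0, "az": 0, "tx": 0, "ty": 0, "tz": 0, "jaw": 0}, {"ax": 0, "ay": 0, "az": 0, "tx": 0, "ty": 0, "tz": 0, "jaw": 0}, {"ax": 0, "ay": 0, "az": 0, "tx": 0, "ty": 0, "tz": 0, "jaw": 0}, {"ax": 0, "ay": 0, "az": 0, "tx": 0, "ty": 0, "tz": 0, "jaw": 0}, {"ax": 0, "ay": 0, "az": 0, "tx": 0, "ty": 0, "tz": 0, "jaw": 0}, {"ax": 0, "ay": 0, "az": 0, "tx": 0, "ty": 0, "tz": 0, "jaw": 0}, {"ax": 0, "ay": 0, "az": 0, "tx": 0, "ty": 0, "tz": 0, "jaw": 0}]'

```text
clock: 9.02
ee_pos: [548.9, 200.1, 84.2]
ee_rot: [0.976, -0.212, 0.045, 0.014]
wrist_force: [0.5, 0.4, -0.4]
opening: 11.3
grasp_force: 30.0
```

Request:
carry_out --increments '[{"ax": 0, "ay": 0, "az": 0, "tx": 0, "ty": 0, "tz": 0, "jaw": 0}, {"ax": 0, "ay": 0, "az": 0, "tx": 0, "ty": 0, "tz": -0.1, "jaw": 0}, {"ax": 0, "ay": 0, "az": 0, "tx": 0, "ty": 0, "tz": -0.2, "jaw": 0}, {"ax": 0, "ay": 0, "az": 0, "tx": 0, "ty": 0, "tz": -0.2, "jaw": 0}, {"ax": 0, "ay": 0, "az": 0, "tx": 0, "ty": 0, "tz": -0.3, "jaw": 0}, {"ax": 0, "ay": 0, "az": 0, "tx": 0, "ty": 0, "tz": -0.3, "jaw": 0}, {"ax": 0, "ay": 0, "az": 0, "tx": 0, "ty": 0, "tz": -0.4, "jaw": 0}, {"ax": 0, "ay": 0, "az": 0, "tx": 0, "ty": 0, "tz": -0.5, "jaw": 0}]'

```text
clock: 9.68
ee_pos: [544.4, 202.6, 134.8]
ee_rot: [0.976, -0.212, 0.045, 0.014]
wrist_force: [1.2, -0.3, -1.8]
opening: 11.5
grasp_force: 30.0
```

Request:
carry_out --increments '[{"ax": 0, "ay": 0, "az": 0, "tx": 0, "ty": 0, "tz": -0.8, "jaw": 0}, {"ax": 0, "ay": 0, "az": 0, "tx": 0, "ty": 0, "tz": -1, "jaw": 0}, {"ax": 0, "ay": -0.2, "az": 0, "tx": 0, "ty": 0, "tz": -1, "jaw": 0}, {"ax": 0, "ay": -0.2, "az": 0, "tx": 0, "ty": 0, "tz": -1, "jaw": 0}, {"ax": 0, "ay": -0.2, "az": 0, "tx": 0, "ty": 0, "tz": -1, "jaw": 0}, {"ax": 0, "ay": -0.2, "az": 0, "tx": 0, "ty": 0, "tz": -0.8, "jaw": 0}, {"ax": 0, "ay": -0.1, "az": 0, "tx": 0, "ty": 0, "tz": -0.5, "jaw": 0}, {"ax": 0, "ay": 0, "az": 0, "tx": 0, "ty": 0, "tz": -0.2, "jaw": 0}]'

```text
clock: 10.35
ee_pos: [537.0, 208.1, 295.3]
ee_rot: [0.977, -0.213, 0.002, 0.003]
wrist_force: [0.5, 0.5, -1.1]
opening: 10.9
grasp_force: 30.0
```

```bash
python3 - <<'E'
from h import *
p,q=tool()
a,d,k=cap("wrist"); P=cloud(d,k); T=q.inv().apply((P-p).reshape(-1,3)).reshape(P.shape); np.savez("held",T=T,d=d)
for n in("side","top"):
    a,d,k=cap(n); P=cloud(d,k); T=q.inv().apply((P-p).reshape(-1,3))
    m=(abs(T[:,1])<13)&(T[:,0]>-140)&(T[:,0]<10)&(T[:,2]>-63)&(T[:,2]<90)&(d.ravel()>0)&~((abs(T[:,0])<12)&(T[:,2]<-34))
    o,s=report(P.reshape(-1,3)[m],p+q.apply([0,0,-55.3]),-.42); print("tool frame: corner",q.inv().apply(o.x[:3]-p).round(1),"spout axes in tool",(q.inv()*s).as_matrix().round(3).tolist())
go(np.array([531,-221,p[2]]),[.994,-.109,0],[0,0,-1.])
print(r.observe()["joint_pos"].round(2))
E
```

```text
corner [538.3 209.1 351. ] z [-0.002  0.012  1.   ] -x [-0.914  0.407 -0.007] yaw -0.4187 tip [538.6 207.5 222. ] rms 0.7 824
tool frame: corner [  1.1  -1.2 -55.7] spout axes in tool [[1.0, -0.01, -0.002], [-0.01, -1.0, -0.006], [-0.002, 0.006, -1.0]]
corner [534.6 209.6 350.2] z [-0.039  0.025  0.999] -x [-0.91   0.412 -0.046] yaw -0.4256 tip [539.6 206.4 221.3] rms 0.48 92
tool frame: corner [ -2.5  -0.1 -54.9] spout axes in tool [[0.999, -0.003, -0.041], [-0.003, -1.0, -0.002], [-0.041, 0.002, -0.999]]
p [535.8 208.1 291.5] shift now-axes [ 6.96 15.69 -0.03] shift tgt-axes [ 1.68 17.08 -0.15] turn [ 0.07  0.   -3.05] F [ 0.2 -0.  -1.8]
[ 0.28  0.16  1.05 -0.01  1.94  2.27]
```

Request:
carry_out --increments '[{"ax": 0, "ay": 0, "az": -0.3, "tx": 0.2, "ty": 0.4, "tz": 0, "jaw": 0}, {"ax": 0, "ay": 0, "az": -0.4, "tx": 0.3, "ty": 0.7, "tz": 0, "jaw": 0}, {"ax": 0, "ay": 0, "az": -0.4, "tx": 0.3, "ty": 1, "tz": 0, "jaw": 0}, {"ax": 0, "ay": 0, "az": -0.4, "tx": 0.3, "ty": 1, "tz": 0, "jaw": 0}, {"ax": 0, "ay": 0, "az": -0.4, "tx": 0.2, "ty": 1, "tz": 0, "jaw": 0}, {"ax": 0, "ay": 0, "az": -0.4, "tx": 0.2, "ty": 1, "tz": 0, "jaw": 0}, {"ax": 0, "ay": 0, "az": -0.4, "tx": 0.1, "ty": 1, "tz": 0, "jaw": 0}, {"ax": 0, "ay": 0, "az": -0.3, "tx": 0.1, "ty": 1, "tz": 0, "jaw": 0}]'

```text
clock: 11.17
ee_pos: [526.8, 23.8, 290.8]
ee_rot: [0.998, -0.056, -0.003, 0.004]
wrist_force: [0.3, -0.2, -1.5]
opening: 11.4
grasp_force: 30.0
```

Request:
carry_out --increments '[{"ax": 0, "ay": 0, "az": 0, "tx": 0, "ty": 1, "tz": 0, "jaw": 0}, {"ax": 0, "ay": 0, "az": 0, "tx": 0, "ty": 1, "tz": 0, "jaw": 0}, {"ax": 0, "ay": 0, "az": 0, "tx": 0, "ty": 1, "tz": 0, "jaw": 0}, {"ax": 0, "ay": 0, "az": 0, "tx": 0, "ty": 1, "tz": 0, "jaw": 0}, {"ax": 0, "ay": 0, "az": 0, "tx": 0, "ty": 1, "tz": 0, "jaw": 0}, {"ax": 0, "ay": 0, "az": 0, "tx": 0, "ty": 1, "tz": 0, "jaw": 0}, {"ax": 0, "ay": 0, "az": 0, "tx": 0, "ty": 0.7, "tz": 0, "jaw": 0}, {"ax": 0, "ay": 0, "az": 0, "tx": 0, "ty": 0.3, "tz": 0, "jaw": 0}]'

```text
clock: 11.83
ee_pos: [506.9, -151.0, 292.0]
ee_rot: [0.998, -0.058, -0.003, 0.004]
wrist_force: [-0.8, -0.2, -1.5]
opening: 11.2
grasp_force: 30.0
```

```bash
python3 - <<'E'
from h import *
go(np.array([531,-221,293]),[.994,-.109,0],[0,0,-1.])
E
```

```text
p [ 506.9 -151.   292. ] shift now-axes [ 1.28  2.67 -0.03] shift tgt-axes [ 1.26  2.68 -0.04] turn [ 0.08  0.05 -0.07] F [-0.8 -0.2 -1.5]
```

```bash
cat >> h.py <<'E'
def rim(P,d,c=(531,-221),zr=(176,185)):
    m=(P[...,2]>zr[0])&(P[...,2]<zr[1])&(np.hypot(P[...,0]-c[0],P[...,1]-c[1])<24)&(d>0); Q=P[m]
    if len(Q)<10: print("few",len(Q)); return
    # annulus 13..17: fit centre
    f=lambda x:(lambda h:np.maximum(h-17,0)+np.maximum(13-h,0))(np.hypot(Q[:,0]-x[0],Q[:,1]-x[1]))
    o=least_squares(f,c,loss="soft_l1"); print("rim",len(Q),o.x.round(2),"bbox mid",((Q.min(0)+Q.max(0))/2).round(1),"size",(Q.max(0)-Q.min(0)).round(1),"z",np.median(Q[:,2]).round(1)); return o.x
E
python3 - <<'E'
from h import *
for n in("wrist","top","side"):
    a,d,k=cap(n); P=cloud(d,k); print(n); rim(P,d); save("p_"+n,a)
    if n=="top":
        m=(P[...,2]>10)&(P[...,2]<18)&(abs(P[...,0]-406)<75)&(abs(P[...,1]+207)<75)
        import numpy as np; c=cv2.minAreaRect(P[m][:,:2].astype(np.float32)); print("tray",c,m.sum())
E
```

```text
wrist
rim 507 [ 530.75 -220.5 ] bbox mid [ 530.9 -220.8  179. ] size [32.5 34.   5.9] z 180.2
top
few 0
tray ((409.4202880859375, -184.3050994873047), (69.3001480102539, 115.92235565185547), 83.15852355957031) 557
side
rim 151 [ 530.87 -221.71] bbox mid [ 531.3 -221.3  179.8] size [33.4 33.8  7.6] z 180.1
```

View pics/p_wrist.png

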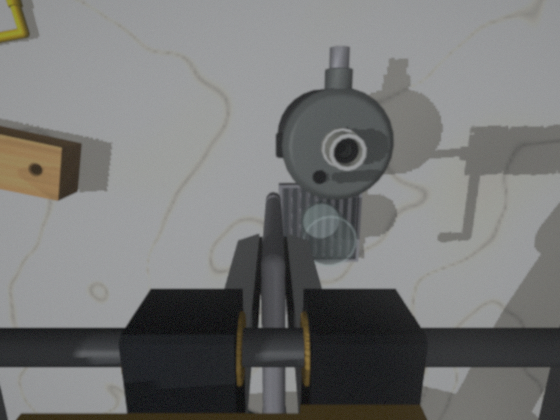

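Port at (346,150), spout corner at (273,200) held between the fingers; port centre from two cameras ≈ (530.9,-221.2), rim 180.

Request:
carry_out --increments '[{"ax": 0.08, "ay": 0.05, "az": -0.05, "tx": 0.2, "ty": 0.4, "tz": 0, "jaw": 0}, {"ax": 0, "ay": 0, "az": 0, "tx": 0.3, "ty": 0.6, "tz": 0, "jaw": 0}, {"ax": 0, "ay": 0, "az": 0, "tx": 0.3, "ty": 0.6, "tz": 0, "jaw": 0}, {"ax": 0, "ay": 0, "az": 0, "tx": 0.3, "ty": 0.6, "tz": 0, "jaw": 0}, {"ax": 0, "ay": 0, "az": 0, "tx": 0.18, "ty": 0.47, "tz": 0, "jaw": 0}, {"ax": 0, "ay": 0, "az": 0, "tx": 0, "ty": 0, "tz": 0, "jaw": 0}, {"ax": 0, "ay": 0, "az": 0, "tx": 0, "ty": 0, "tz": 0, "jaw": 0}, {"ax": 0, "ay": 0, "az": 0, "tx": 0, "ty": 0, "tz": 0, "jaw": 0}]'

```text
clock: 12.65
ee_pos: [532.6, -218.2, 294.0]
ee_rot: [0.999, -0.054, 0.001, -0.001]
wrist_force: [0.1, -0.3, -1.9]
opening: 11.4
grasp_force: 30.0
```

```bash
cat >> h.py <<'E'
def look(names=("side","top")):
    p,q=tool(); print("p",p.round(1),r.observe()["wrist_force"].round(1))
    for n in names:
        a,d,k=cap(n); P=cloud(d,k); T=q.inv().apply((P-p).reshape(-1,3))
        m=(abs(T[:,1])<13)&(T[:,0]>-140)&(T[:,0]<10)&(T[:,2]>-63)&(T[:,2]<75)&(d.ravel()>0)&~((abs(T[:,0])<12)&(T[:,2]<-34))&(P[...,2].ravel()>184)
        print(n); o,s=report(P.reshape(-1,3)[m],p+q.apply([0,0,-55.3]),-.11); tip=o.x[:3]-129*s.as_matrix()[:,2]
        print("  tip in tool",q.inv().apply(tip-p).round(1)); save("l_%s_%.0f"%(n,p[2]),a)
        # stem alone
        Q=P.reshape(-1,3)[m&(T[:,2]>-30)&(abs(T[:,0])<12)]
        if len(Q)>30:
            f=lambda x:np.linalg.norm(np.c_[Q[:,0]-x[0]-x[2]*(Q[:,2]-200),Q[:,1]-x[1]-x[3]*(Q[:,2]-200)],axis=1)-6
            e=least_squares(f,[p[0],p[1],0,0],loss="soft_l1",x_scale=[1,1,.01,.01]); print("  stem at z200",e.x.round(3),len(Q),"lowest",Q[:,2].min().round(1))
E
python3 - <<'E'
from h import *
look()
p,q=tool(); go(np.array([531,-221,p[2]]),[.9934,-.115,0],[0,0,-1.])
E
```

```text
p [ 532.6 -218.2  294. ] [ 0.1 -0.3 -1.9]
side
corner [ 533.4 -217.7  349.7] z [-0.005  0.004  1.   ] -x [-0.995  0.096 -0.005] yaw -0.0961 tip [ 534.1 -218.1  220.7] rms 0.41 1203
  tip in tool [ 1.3 -0.2 73.3]
  stem at z200 [ 5.34250e+02 -2.17757e+02 -4.00000e-03 -2.00000e-03] 312 lowest 222.5
top
corner [ 533.4 -217.9  349.2] z [-0.008 -0.047  0.999] -x [-0.995  0.098 -0.004] yaw -0.0979 tip [ 534.4 -211.9  220.3] rms 0.53 454
  tip in tool [ 1.  -6.5 73.7]
p [ 532.5 -218.1  294.3] shift now-axes [-0.05  0.12 -0.  ] shift tgt-axes [-0.05  0.12  0.  ] turn [-0.01 -0.03  0.07] F [-0.3  0.4 -1.5]
```

Request:
carry_out --increments '[{"ax": 0, "ay": -0.03, "az": 0.07, "tx": -0.11, "ty": 0.15, "tz": 0.2, "jaw": 0}, {"ax": 0, "ay": 0, "az": 0, "tx": 0, "ty": 0, "tz": 0.3, "jaw": 0}, {"ax": 0, "ay": 0, "az": 0, "tx": 0, "ty": 0, "tz": 0.3, "jaw": 0}, {"ax": 0, "ay": 0, "az": 0, "tx": 0, "ty": 0, "tz": 0.3, "jaw": 0}, {"ax": 0, "ay": 0, "az": 0, "tx": 0, "ty": 0, "tz": 0.2, "jaw": 0}, {"ax": 0, "ay": 0, "az": 0, "tx": 0, "ty": 0, "tz": 0, "jaw": 0}, {"ax": 0, "ay": 0, "az": 0, "tx": 0, "ty": 0, "tz": 0, "jaw": 0}, {"ax": 0, "ay": 0, "az": 0, "tx": 0, "ty": 0, "tz": 0, "jaw": 0}]'

```text
clock: 13.42
ee_pos: [529.5, -222.5, 261.6]
ee_rot: [0.998, -0.058, -0.0, -0.0]
wrist_force: [-0.0, -0.1, -1.9]
opening: 11.3
grasp_force: 30.0
```

```bash
python3 - <<'E'
from h import *
look(("side",))
a,d,k=cap("side"); P=cloud(d,k); rim(P,d,zr=(174,183)); b,d2,k2=cap("wrist")
c=np.zeros((480,800,3),np.uint8); c[:,:480]=cv2.resize(a[225:345,280:400],(480,480),interpolation=cv2.INTER_CUBIC); c[:,480:]=cv2.resize(b[120:300,212:332],(320,480),interpolation=cv2.INTER_CUBIC)
save("above",np.clip(c*1.5,0,255).astype(np.uint8))
K=k["intrinsics"]
def pr(w): e=R.from_quat(k["orientation"]).inv().apply(np.array(w)-k["xyz"]); return [((K[0,0]*e[0]/-e[2]+K[0,2])-280)*4,((K[1,1]*e[1]/e[2]+K[1,2])-225)*4]
print(pr([531,-221.3,180]),pr([531,-221.3,190]),pr([531,-221.3,240]))
E
```

```text
p [ 529.5 -222.5  261.6] [-0.  -0.1 -1.9]
side
corner [ 530.5 -221.9  317.3] z [-0.002  0.004  1.   ] -x [-0.994  0.106 -0.003] yaw -0.1059 tip [ 530.8 -222.4  188.3] rms 0.44 1115
  tip in tool [ 1.3 -0.2 73.2]
  stem at z200 [ 5.30997e+02 -2.22132e+02 -3.00000e-03 -1.00000e-03] 283 lowest 190.0
rim 140 [ 531.02 -221.74] bbox mid [ 530.9 -221.5  178.5] size [33.3 33.8  8.7] z 180.2
[np.float64(237.01277636820396), np.float64(207.41101444169135)] [np.float64(239.45250781734808), np.float64(194.13949690158756)] [np.float64(252.47792883947272), np.float64(123.28452488284006)]
```

View pics/above.png

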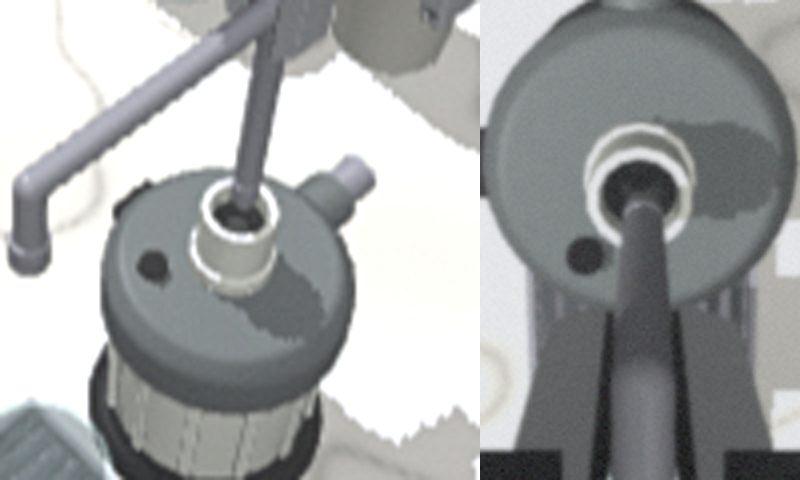

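Crop shows tip at (243,195) just above the port mouth, centred in both views (wrist part: tip (643,205) inside ring centred x≈640). Descend gently.

Request:
carry_out --increments '[{"ax": 0, "ay": 0, "az": 0, "tx": 0, "ty": -0.03, "tz": 0.1, "jaw": 0}, {"ax": 0, "ay": 0, "az": 0, "tx": 0, "ty": 0, "tz": 0.1, "jaw": 0}, {"ax": 0, "ay": 0, "az": 0, "tx": 0, "ty": 0, "tz": 0.1, "jaw": 0}, {"ax": 0, "ay": 0, "az": 0, "tx": 0, "ty": 0, "tz": 0.06, "jaw": 0}, {"ax": 0, "ay": 0, "az": 0, "tx": 0, "ty": 0, "tz": 0.06, "jaw": 0}, {"ax": 0, "ay": 0, "az": 0, "tx": 0, "ty": 0, "tz": 0.06, "jaw": 0}, {"ax": 0, "ay": 0, "az": 0, "tx": 0, "ty": 0, "tz": 0, "jaw": 0}, {"ax": 0, "ay": 0, "az": 0, "tx": 0, "ty": 0, "tz": 0, "jaw": 0}]'

```text
clock: 14.23
ee_pos: [529.5, -221.7, 249.2]
ee_rot: [0.998, -0.058, -0.0, -0.0]
wrist_force: [0.5, 0.4, -1.1]
opening: 11.4
grasp_force: 30.0
```

Request:
carry_out --increments '[{"ax": 0, "ay": 0, "az": 0, "tx": 0, "ty": 0, "tz": 0.04, "jaw": 0}, {"ax": 0, "ay": 0, "az": 0, "tx": 0, "ty": 0, "tz": 0.04, "jaw": 0}, {"ax": 0, "ay": 0, "az": 0, "tx": 0, "ty": 0, "tz": 0.04, "jaw": 0}, {"ax": 0, "ay": 0, "az": 0, "tx": 0, "ty": 0, "tz": 0.04, "jaw": 0}, {"ax": 0, "ay": 0, "az": 0, "tx": 0, "ty": 0, "tz": 0, "jaw": 0}, {"ax": 0, "ay": 0, "az": 0, "tx": 0, "ty": 0, "tz": 0, "jaw": 0}, {"ax": 0, "ay": 0, "az": 0, "tx": 0, "ty": 0, "tz": 0, "jaw": 0}, {"ax": 0, "ay": 0, "az": 0, "tx": 0, "ty": 0, "tz": 0, "jaw": 0}]'

```text
clock: 14.9
ee_pos: [529.5, -221.7, 245.4]
ee_rot: [0.998, -0.058, -0.0, -0.0]
wrist_force: [0.8, 0.3, -1.4]
opening: 11.4
grasp_force: 30.0
```

Request:
carry_out --increments '[{"ax": 0, "ay": 0, "az": 0, "tx": 0, "ty": 0, "tz": 0.04, "jaw": 0}, {"ax": 0, "ay": 0, "az": 0, "tx": 0, "ty": 0, "tz": 0.04, "jaw": 0}, {"ax": 0, "ay": 0, "az": 0, "tx": 0, "ty": 0, "tz": 0.04, "jaw": 0}, {"ax": 0, "ay": 0, "az": 0, "tx": 0, "ty": 0, "tz": 0.04, "jaw": 0}, {"ax": 0, "ay": 0, "az": 0, "tx": 0, "ty": 0, "tz": 0, "jaw": 0}, {"ax": 0, "ay": 0, "az": 0, "tx": 0, "ty": 0, "tz": 0, "jaw": 0}, {"ax": 0, "ay": 0, "az": 0, "tx": 0, "ty": 0, "tz": 0, "jaw": 0}, {"ax": 0, "ay": 0, "az": 0, "tx": 0, "ty": 0, "tz": 0, "jaw": 0}]'

```text
clock: 15.57
ee_pos: [529.5, -221.7, 241.4]
ee_rot: [0.998, -0.058, -0.0, -0.0]
wrist_force: [0.4, 0.5, -1.5]
opening: 11.2
grasp_force: 30.0
```

Request:
carry_out --increments '[{"ax": 0, "ay": 0, "az": 0, "tx": 0, "ty": 0, "tz": 0.04, "jaw": 0}, {"ax": 0, "ay": 0, "az": 0, "tx": 0, "ty": 0, "tz": 0.04, "jaw": 0}, {"ax": 0, "ay": 0, "az": 0, "tx": 0, "ty": 0, "tz": 0.04, "jaw": 0}, {"ax": 0, "ay": 0, "az": 0, "tx": 0, "ty": 0, "tz": 0.04, "jaw": 0}, {"ax": 0, "ay": 0, "az": 0, "tx": 0, "ty": 0, "tz": 0, "jaw": 0}, {"ax": 0, "ay": 0, "az": 0, "tx": 0, "ty": 0, "tz": 0, "jaw": 0}, {"ax": 0, "ay": 0, "az": 0, "tx": 0, "ty": 0, "tz": 0, "jaw": 0}, {"ax": 0, "ay": 0, "az": 0, "tx": 0, "ty": 0, "tz": 0, "jaw": 0}]'

```text
clock: 16.23
ee_pos: [529.5, -221.7, 237.2]
ee_rot: [0.998, -0.058, -0.0, -0.0]
wrist_force: [0.0, 0.7, -2.6]
opening: 11.7
grasp_force: 30.0
```

Request:
carry_out --increments '[{"ax": 0, "ay": 0, "az": 0, "tx": 0, "ty": 0, "tz": 0.04, "jaw": 0}, {"ax": 0, "ay": 0, "az": 0, "tx": 0, "ty": 0, "tz": 0.04, "jaw": 0}, {"ax": 0, "ay": 0, "az": 0, "tx": 0, "ty": 0, "tz": 0.04, "jaw": 0}, {"ax": 0, "ay": 0, "az": 0, "tx": 0, "ty": 0, "tz": 0, "jaw": 0}, {"ax": 0, "ay": 0, "az": 0, "tx": 0, "ty": 0, "tz": 0, "jaw": 0}, {"ax": 0, "ay": 0, "az": 0, "tx": 0, "ty": 0, "tz": 0, "jaw": 0}, {"ax": 0, "ay": 0, "az": 0, "tx": 0, "ty": 0, "tz": 0, "jaw": 0}, {"ax": 0, "ay": 0, "az": 0, "tx": 0, "ty": 0, "tz": 0, "jaw": 0}]'

```text
clock: 16.9
ee_pos: [529.5, -221.7, 234.3]
ee_rot: [0.998, -0.058, -0.0, -0.0]
wrist_force: [1.0, -0.5, -1.2]
opening: 11.2
grasp_force: 30.0
```

Request:
carry_out --increments '[{"ax": 0, "ay": 0, "az": 0, "tx": 0, "ty": 0, "tz": 0.04, "jaw": 0}, {"ax": 0, "ay": 0, "az": 0, "tx": 0, "ty": 0, "tz": 0.04, "jaw": 0}, {"ax": 0, "ay": 0, "az": 0, "tx": 0, "ty": 0, "tz": 0.04, "jaw": 0}, {"ax": 0, "ay": 0, "az": 0, "tx": 0, "ty": 0, "tz": 0, "jaw": 0}, {"ax": 0, "ay": 0, "az": 0, "tx": 0, "ty": 0, "tz": 0, "jaw": 0}, {"ax": 0, "ay": 0, "az": 0, "tx": 0, "ty": 0, "tz": 0, "jaw": 0}, {"ax": 0, "ay": 0, "az": 0, "tx": 0, "ty": 0, "tz": 0, "jaw": 0}, {"ax": 0, "ay": 0, "az": 0, "tx": 0, "ty": 0, "tz": 0, "jaw": 0}]'

```text
clock: 17.57
ee_pos: [529.8, -221.8, 232.1]
ee_rot: [0.998, -0.058, 0.0, 0.0]
wrist_force: [0.5, 0.4, 5.0]
opening: 11.0
grasp_force: 30.0
```

Request:
carry_out --increments '[{"ax": 0, "ay": 0, "az": 0, "tx": 0, "ty": 0, "tz": 0.04, "jaw": 0}, {"ax": 0, "ay": 0, "az": 0, "tx": 0, "ty": 0, "tz": 0.04, "jaw": 0}, {"ax": 0, "ay": 0, "az": 0, "tx": 0, "ty": 0, "tz": 0.04, "jaw": 0}, {"ax": 0, "ay": 0, "az": 0, "tx": 0, "ty": 0, "tz": 0, "jaw": 0}, {"ax": 0, "ay": 0, "az": 0, "tx": 0, "ty": 0, "tz": 0, "jaw": 0}, {"ax": 0, "ay": 0, "az": 0, "tx": 0, "ty": 0, "tz": 0, "jaw": 0}, {"ax": 0, "ay": 0, "az": 0, "tx": 0, "ty": 0, "tz": 0, "jaw": 0}, {"ax": 0, "ay": 0, "az": 0, "tx": 0, "ty": 0, "tz": 0, "jaw": 0}]'

```text
clock: 18.23
ee_pos: [529.4, -221.7, 227.7]
ee_rot: [0.998, -0.058, -0.001, -0.0]
wrist_force: [0.5, -0.6, 0.6]
opening: 11.2
grasp_force: 30.0
```

Request:
carry_out --increments '[{"ax": 0, "ay": 0, "az": 0, "tx": 0, "ty": 0, "tz": 0.04, "jaw": 0}, {"ax": 0, "ay": 0, "az": 0, "tx": 0, "ty": 0, "tz": 0.04, "jaw": 0}, {"ax": 0, "ay": 0, "az": 0, "tx": 0, "ty": 0, "tz": 0.04, "jaw": 0}, {"ax": 0, "ay": 0, "az": 0, "tx": 0, "ty": 0, "tz": 0, "jaw": 0}, {"ax": 0, "ay": 0, "az": 0, "tx": 0, "ty": 0, "tz": 0, "jaw": 0}, {"ax": 0, "ay": 0, "az": 0, "tx": 0, "ty": 0, "tz": 0, "jaw": 0}, {"ax": 0, "ay": 0, "az": 0, "tx": 0, "ty": 0, "tz": 0, "jaw": 0}, {"ax": 0, "ay": 0, "az": 0, "tx": 0, "ty": 0, "tz": 0, "jaw": 0}]'

```text
clock: 18.9
ee_pos: [529.5, -221.7, 225.1]
ee_rot: [0.998, -0.058, -0.0, -0.0]
wrist_force: [0.9, -1.5, 1.9]
opening: 11.3
grasp_force: 30.0
```

```bash
python3 - <<'E'
from h import *
look(("side",)); print(r.observe()["torque"].round(2))
E
```

```text
p [ 529.5 -221.7  225.1] [ 0.9 -1.5  1.9]
side
corner [ 530.5 -221.2  280.9] z [-0.01   0.002  1.   ] -x [-0.994  0.109 -0.01 ] yaw -0.1088 tip [ 531.8 -221.4  151.9] rms 0.43 948
  tip in tool [ 2.3 -0.5 73.2]
  stem at z200 [ 5.31523e+02 -2.21201e+02 -1.00000e-02 -3.00000e-03] 180 lowest 184.4
[-0.   -0.36 -0.  ]
```

Request:
carry_out --increments '[{"ax": 0, "ay": 0, "az": 0, "tx": 0, "ty": 0, "tz": 0.04, "jaw": 0}, {"ax": 0, "ay": 0, "az": 0, "tx": 0, "ty": 0, "tz": 0.04, "jaw": 0}, {"ax": 0, "ay": 0, "az": 0, "tx": 0, "ty": 0, "tz": 0, "jaw": 0}, {"ax": 0, "ay": 0, "az": 0, "tx": 0, "ty": 0, "tz": 0, "jaw": 0}, {"ax": 0, "ay": 0, "az": 0, "tx": 0, "ty": 0, "tz": 0, "jaw": 0}, {"ax": 0, "ay": 0, "az": 0, "tx": 0, "ty": 0, "tz": 0, "jaw": 0}, {"ax": 0, "ay": 0, "az": 0, "tx": 0, "ty": 0, "tz": 0, "jaw": 0}, {"ax": 0, "ay": 0, "az": 0, "tx": 0, "ty": 0, "tz": 0, "jaw": 0}]'

```text
clock: 19.62
ee_pos: [529.8, -221.8, 224.9]
ee_rot: [0.998, -0.058, 0.001, 0.0]
wrist_force: [0.4, 0.5, 5.9]
opening: 11.1
grasp_force: 30.0
```

Request:
carry_out --increments '[{"ax": 0, "ay": 0, "az": 0, "tx": 0, "ty": 0, "tz": 0.04, "jaw": 0}, {"ax": 0, "ay": 0, "az": 0, "tx": 0, "ty": 0, "tz": 0.04, "jaw": 0}, {"ax": 0, "ay": 0, "az": 0, "tx": 0, "ty": 0, "tz": 0, "jaw": 0}, {"ax": 0, "ay": 0, "az": 0, "tx": 0, "ty": 0, "tz": 0, "jaw": 0}, {"ax": 0, "ay": 0, "az": 0, "tx": 0, "ty": 0, "tz": 0, "jaw": 0}, {"ax": 0, "ay": 0, "az": 0, "tx": 0, "ty": 0, "tz": 0, "jaw": 0}, {"ax": 0, "ay": 0, "az": 0, "tx": 0, "ty": 0, "tz": 0, "jaw": 0}, {"ax": 0, "ay": 0, "az": 0, "tx": 0, "ty": 0, "tz": 0, "jaw": 0}]'

```text
clock: 20.28
ee_pos: [529.4, -221.6, 220.9]
ee_rot: [0.998, -0.058, -0.0, -0.0]
wrist_force: [0.5, 0.4, 3.6]
opening: 11.4
grasp_force: 30.0
```

Request:
carry_out --increments '[{"ax": 0, "ay": 0, "az": 0, "tx": 0, "ty": 0, "tz": 0.04, "jaw": 0}, {"ax": 0, "ay": 0, "az": 0, "tx": 0, "ty": 0, "tz": 0.04, "jaw": 0}, {"ax": 0, "ay": 0, "az": 0, "tx": 0, "ty": 0, "tz": 0, "jaw": 0}, {"ax": 0, "ay": 0, "az": 0, "tx": 0, "ty": 0, "tz": 0, "jaw": 0}, {"ax": 0, "ay": 0, "az": 0, "tx": 0, "ty": 0, "tz": 0, "jaw": 0}, {"ax": 0, "ay": 0, "az": 0, "tx": 0, "ty": 0, "tz": 0, "jaw": 0}, {"ax": 0, "ay": 0, "az": 0, "tx": 0, "ty": 0, "tz": 0, "jaw": 0}, {"ax": 0, "ay": 0, "az": 0, "tx": 0, "ty": 0, "tz": 0, "jaw": 0}]'

```text
clock: 20.95
ee_pos: [529.1, -221.5, 218.1]
ee_rot: [0.998, -0.058, -0.001, -0.001]
wrist_force: [1.1, 0.2, -3.8]
opening: 11.3
grasp_force: 30.0
```

Request:
carry_out --increments '[{"ax": 0, "ay": 0, "az": 0, "tx": 0, "ty": 0, "tz": 0.04, "jaw": 0}, {"ax": 0, "ay": 0, "az": 0, "tx": 0, "ty": 0, "tz": 0.04, "jaw": 0}, {"ax": 0, "ay": 0, "az": 0, "tx": 0, "ty": 0, "tz": 0, "jaw": 0}, {"ax": 0, "ay": 0, "az": 0, "tx": 0, "ty": 0, "tz": 0, "jaw": 0}, {"ax": 0, "ay": 0, "az": 0, "tx": 0, "ty": 0, "tz": 0, "jaw": 0}, {"ax": 0, "ay": 0, "az": 0, "tx": 0, "ty": 0, "tz": 0, "jaw": 0}, {"ax": 0, "ay": 0, "az": 0, "tx": 0, "ty": 0, "tz": 0, "jaw": 0}, {"ax": 0, "ay": 0, "az": 0, "tx": 0, "ty": 0, "tz": 0, "jaw": 0}]'

```text
clock: 21.62
ee_pos: [529.5, -221.7, 217.4]
ee_rot: [0.998, -0.058, -0.0, -0.0]
wrist_force: [-0.0, 0.0, -0.5]
opening: 11.5
grasp_force: 30.0
```

Request:
carry_out --increments '[{"ax": 0, "ay": 0, "az": 0, "tx": 0, "ty": 0, "tz": 0.04, "jaw": 0}, {"ax": 0, "ay": 0, "az": 0, "tx": 0, "ty": 0, "tz": 0.04, "jaw": 0}, {"ax": 0, "ay": 0, "az": 0, "tx": 0, "ty": 0, "tz": 0, "jaw": 0}, {"ax": 0, "ay": 0, "az": 0, "tx": 0, "ty": 0, "tz": 0, "jaw": 0}, {"ax": 0, "ay": 0, "az": 0, "tx": 0, "ty": 0, "tz": 0, "jaw": 0}, {"ax": 0, "ay": 0, "az": 0, "tx": 0, "ty": 0, "tz": 0, "jaw": 0}, {"ax": 0, "ay": 0, "az": 0, "tx": 0, "ty": 0, "tz": 0, "jaw": 0}, {"ax": 0, "ay": 0, "az": 0, "tx": 0, "ty": 0, "tz": 0, "jaw": 0}]'

```text
clock: 22.28
ee_pos: [530.0, -221.9, 217.0]
ee_rot: [0.998, -0.058, 0.001, 0.0]
wrist_force: [-0.6, 0.1, 4.8]
opening: 11.2
grasp_force: 30.0
```

Request:
carry_out --increments '[{"ax": 0, "ay": 0, "az": 0, "tx": 0, "ty": 0, "tz": 0.04, "jaw": 0}, {"ax": 0, "ay": 0, "az": 0, "tx": 0, "ty": 0, "tz": 0, "jaw": 0}, {"ax": 0, "ay": 0, "az": 0, "tx": 0, "ty": 0, "tz": 0, "jaw": 0}, {"ax": 0, "ay": 0, "az": 0, "tx": 0, "ty": 0, "tz": 0, "jaw": 0}, {"ax": 0, "ay": 0, "az": 0, "tx": 0, "ty": 0, "tz": 0, "jaw": 0}, {"ax": 0, "ay": 0, "az": 0, "tx": 0, "ty": 0, "tz": 0, "jaw": 0}, {"ax": 0, "ay": 0, "az": 0, "tx": 0, "ty": 0, "tz": 0, "jaw": 0}, {"ax": 0, "ay": 0, "az": 0, "tx": 0, "ty": 0, "tz": 0, "jaw": 0}]'

```text
clock: 22.95
ee_pos: [530.1, -222.0, 216.9]
ee_rot: [0.998, -0.058, 0.002, 0.001]
wrist_force: [-0.6, 0.1, 6.3]
opening: 11.3
grasp_force: 30.0
```

Request:
carry_out --increments '[{"ax": 0, "ay": 0, "az": 0, "tx": 0, "ty": 0, "tz": 0.04, "jaw": 0}, {"ax": 0, "ay": 0, "az": 0, "tx": 0, "ty": 0, "tz": 0.04, "jaw": 0}, {"ax": 0, "ay": 0, "az": 0, "tx": 0, "ty": 0, "tz": 0, "jaw": 0}, {"ax": 0, "ay": 0, "az": 0, "tx": 0, "ty": 0, "tz": 0, "jaw": 0}, {"ax": 0, "ay": 0, "az": 0, "tx": 0, "ty": 0, "tz": 0, "jaw": 0}, {"ax": 0, "ay": 0, "az": 0, "tx": 0, "ty": 0, "tz": 0, "jaw": 0}, {"ax": 0, "ay": 0, "az": 0, "tx": 0, "ty": 0, "tz": 0, "jaw": 0}, {"ax": 0, "ay": 0, "az": 0, "tx": 0, "ty": 0, "tz": 0, "jaw": 0}]'

```text
clock: 23.62
ee_pos: [530.6, -222.1, 216.8]
ee_rot: [0.998, -0.058, 0.003, 0.001]
wrist_force: [-0.5, 0.8, 13.4]
opening: 11.4
grasp_force: 30.0
```

```bash
python3 - <<'E'
from h import *
look(("side",)); print(r.observe()["torque"].round(2))
E
```

```text
p [ 530.6 -222.1  216.8] [-0.5  0.8 13.4]
side
corner [ 531.3 -221.5  272.7] z [-0.003  0.002  1.   ] -x [-0.994  0.11  -0.003] yaw -0.1101 tip [ 531.7 -221.8  143.7] rms 0.45 884
  tip in tool [ 0.6 -0.6 73.2]
  stem at z200 [ 5.31709e+02 -2.21486e+02 -1.00000e-03 -6.00000e-03] 160 lowest 184.0
[ 0.3   0.08 -0.01]
```

Request:
carry_out --increments '[{"ax": 0, "ay": 0, "az": 0, "tx": 0, "ty": 0, "tz": -0.05, "jaw": 0}, {"ax": 0, "ay": 0, "az": 0, "tx": 0, "ty": 0, "tz": -0.05, "jaw": 0}, {"ax": 0, "ay": 0, "az": 0, "tx": 0, "ty": 0, "tz": -0.05, "jaw": 0}, {"ax": 0, "ay": 0, "az": 0, "tx": 0, "ty": 0, "tz": -0.05, "jaw": 0}, {"ax": 0, "ay": 0, "az": 0, "tx": 0, "ty": 0, "tz": 0, "jaw": 0}, {"ax": 0, "ay": 0, "az": 0, "tx": 0, "ty": 0, "tz": 0, "jaw": 0}, {"ax": 0, "ay": 0, "az": 0, "tx": 0, "ty": 0, "tz": 0, "jaw": 0}, {"ax": 0, "ay": 0, "az": 0, "tx": 0, "ty": 0, "tz": 0, "jaw": 0}]'

```text
clock: 24.33
ee_pos: [529.5, -221.7, 217.1]
ee_rot: [0.998, -0.058, -0.0, -0.0]
wrist_force: [0.3, 0.6, 0.6]
opening: 11.2
grasp_force: 30.0
```

Request:
carry_out --increments '[{"ax": 0, "ay": 0, "az": 0, "tx": 0, "ty": 0, "tz": -0.04, "jaw": 0}, {"ax": 0, "ay": 0, "az": 0, "tx": 0, "ty": 0, "tz": -0.04, "jaw": 0}, {"ax": 0, "ay": 0, "az": 0, "tx": 0, "ty": 0, "tz": 0, "jaw": 0}, {"ax": 0, "ay": 0, "az": 0, "tx": 0, "ty": 0, "tz": 0, "jaw": 0}, {"ax": 0, "ay": 0, "az": 0, "tx": 0, "ty": 0, "tz": 0, "jaw": 0}, {"ax": 0, "ay": 0, "az": 0, "tx": 0, "ty": 0, "tz": 0, "jaw": 0}, {"ax": 0, "ay": 0, "az": 0, "tx": 0, "ty": 0, "tz": 0, "jaw": 0}, {"ax": 0, "ay": 0, "az": 0, "tx": 0, "ty": 0, "tz": 0, "jaw": 0}]'

```text
clock: 25.0
ee_pos: [529.4, -221.6, 218.9]
ee_rot: [0.998, -0.058, -0.001, -0.0]
wrist_force: [0.8, -0.3, -1.9]
opening: 11.3
grasp_force: 30.0
```

Request:
carry_out --increments '[{"ax": 0, "ay": 0, "az": 0, "tx": 0, "ty": 0, "tz": -0.04, "jaw": 0}, {"ax": 0, "ay": 0, "az": 0, "tx": 0, "ty": 0, "tz": 0, "jaw": 0}, {"ax": 0, "ay": 0, "az": 0, "tx": 0, "ty": 0, "tz": 0, "jaw": 0}, {"ax": 0, "ay": 0, "az": 0, "tx": 0, "ty": 0, "tz": 0, "jaw": 0}, {"ax": 0, "ay": 0, "az": 0, "tx": 0, "ty": 0, "tz": 0, "jaw": 0}, {"ax": 0, "ay": 0, "az": 0, "tx": 0, "ty": 0, "tz": 0, "jaw": 0}, {"ax": 0, "ay": 0, "az": 0, "tx": 0, "ty": 0, "tz": 0, "jaw": 0}, {"ax": 0, "ay": 0, "az": 0, "tx": 0, "ty": 0, "tz": 0, "jaw": 0}]'

```text
clock: 25.67
ee_pos: [529.4, -221.6, 220.2]
ee_rot: [0.998, -0.058, -0.0, -0.0]
wrist_force: [0.6, 0.1, -7.5]
opening: 11.3
grasp_force: 30.0
```

```bash
python3 - <<'E'
from h import *
look(("side",)); print(r.observe()["torque"].round(2))
E
```

```text
p [ 529.4 -221.6  220.2] [ 0.6  0.1 -7.5]
side
corner [ 530.5 -220.9  275.8] z [-0.007  0.007  1.   ] -x [-0.994  0.108 -0.008] yaw -0.1083 tip [ 531.4 -221.8  146.8] rms 0.44 931
  tip in tool [ 2.1 -0.  73.4]
  stem at z200 [ 5.31247e+02 -2.21239e+02 -6.00000e-03 -1.00000e-03] 171 lowest 184.3
[ 0.16 -0.38 -0.02]
```

Request:
carry_out --increments '[{"ax": 0, "ay": 0, "az": 0, "tx": 0, "ty": 0, "tz": -0.04, "jaw": 0}, {"ax": 0, "ay": 0, "az": 0, "tx": 0, "ty": 0, "tz": 0, "jaw": 0}, {"ax": 0, "ay": 0, "az": 0, "tx": 0, "ty": 0, "tz": 0, "jaw": 0}, {"ax": 0, "ay": 0, "az": 0, "tx": 0, "ty": 0, "tz": 0, "jaw": 0}, {"ax": 0, "ay": 0, "az": 0, "tx": 0, "ty": 0, "tz": 0, "jaw": 0}, {"ax": 0, "ay": 0, "az": 0, "tx": 0, "ty": 0, "tz": 0, "jaw": 0}, {"ax": 0, "ay": 0, "az": 0, "tx": 0, "ty": 0, "tz": 0, "jaw": 0}, {"ax": 0, "ay": 0, "az": 0, "tx": 0, "ty": 0, "tz": 0, "jaw": 0}]'

```text
clock: 26.38
ee_pos: [529.2, -221.5, 220.6]
ee_rot: [0.998, -0.058, -0.001, -0.001]
wrist_force: [2.1, 0.2, -15.8]
opening: 11.4
grasp_force: 30.0
```

```bash
cat >> h.py <<'E'
def ring():
    for n in("wrist","side"):
        a,d,k=cap(n); P=cloud(d,k); h=np.hypot(P[...,0]-530.9,P[...,1]+221.3)
        m=(h>7.5)&(h<11.5)&(P[...,2]>160)&(P[...,2]<179)&(d>0); print(n,"ring z",np.percentile(P[m][:,2],[10,25,50,75,90]).round(1) if m.sum() else 0,m.sum())
    s=r.observe(); print(s["ee_pos"].round(2),s["wrist_force"].round(1),s["grasp_force"])
E
python3 - <<'E'
from h import *
ring(); look(("side",))
E
```

```text
wrist ring z [172.5 172.9 173.4 173.9 174.3] 300
side ring z [172.5 173.3 173.6 174.2 174.7] 29
[ 529.24 -221.61  220.64] [  2.   -0.4 -16.9] 29.991421848535538
p [ 529.2 -221.6  220.6] [  2.   -0.4 -16.9]
side
corner [ 530.3 -221.   276.4] z [-0.011  0.005  1.   ] -x [-0.994  0.108 -0.011] yaw -0.1081 tip [ 531.7 -221.7  147.4] rms 0.44 934
  tip in tool [ 2.6 -0.1 73.2]
  stem at z200 [ 5.31356e+02 -2.21235e+02 -1.00000e-02 -3.00000e-03] 164 lowest 185.6
```

The ring top is at 173.5 against 171.7 pressed in, about 1.8 mm out and holding 15 N. Relax the pull, open, and withdraw upwards.

Request:
carry_out --increments '[{"ax": 0, "ay": 0, "az": 0, "tx": 0, "ty": 0, "tz": 0.03, "jaw": 0}, {"ax": 0, "ay": 0, "az": 0, "tx": 0, "ty": 0, "tz": 0.03, "jaw": 0}, {"ax": 0, "ay": 0, "az": 0, "tx": 0, "ty": 0, "tz": 0, "jaw": 0}, {"ax": 0, "ay": 0, "az": 0, "tx": 0, "ty": 0, "tz": 0, "jaw": 0}, {"ax": 0, "ay": 0, "az": 0, "tx": 0, "ty": 0, "tz": 0, "jaw": 0}, {"ax": 0, "ay": 0, "az": 0, "tx": 0, "ty": 0, "tz": 0, "jaw": 0}, {"ax": 0, "ay": 0, "az": 0, "tx": 0, "ty": 0, "tz": 0, "jaw": 0}, {"ax": 0, "ay": 0, "az": 0, "tx": 0, "ty": 0, "tz": 0, "jaw": 0}]'

```text
clock: 27.2
ee_pos: [529.7, -221.8, 220.5]
ee_rot: [0.998, -0.058, 0.0, -0.0]
wrist_force: [-0.7, 0.3, -7.8]
opening: 11.2
grasp_force: 30.0
```

Request:
carry_out --increments '[{"ax": 0, "ay": 0, "az": 0, "tx": 0, "ty": 0, "tz": 0, "jaw": 20}, {"ax": 0, "ay": 0, "az": 0, "tx": 0, "ty": 0, "tz": 0, "jaw": 30}, {"ax": 0, "ay": 0, "az": 0, "tx": 0, "ty": 0, "tz": 0, "jaw": 50}, {"ax": 0, "ay": 0, "az": 0, "tx": 0, "ty": 0, "tz": 0, "jaw": 60}, {"ax": 0, "ay": 0, "az": 0, "tx": 0, "ty": 0, "tz": 0, "jaw": 60}, {"ax": 0, "ay": 0, "az": 0, "tx": 0, "ty": 0, "tz": 0, "jaw": 60}, {"ax": 0, "ay": 0, "az": 0, "tx": 0, "ty": 0, "tz": 0, "jaw": 60}, {"ax": 0, "ay": 0, "az": 0, "tx": 0, "ty": 0, "tz": 0, "jaw": 60}]'

```text
clock: 27.87
ee_pos: [529.5, -221.7, 219.9]
ee_rot: [0.998, -0.058, -0.0, -0.0]
wrist_force: [-0.8, 0.3, 1.0]
opening: 59.2
grasp_force: 0.0
```

Request:
carry_out --increments '[{"ax": 0, "ay": 0, "az": 0, "tx": 0, "ty": 0, "tz": -0.2, "jaw": 60}, {"ax": 0, "ay": 0, "az": 0, "tx": 0, "ty": 0, "tz": -0.3, "jaw": 60}, {"ax": 0, "ay": 0, "az": 0, "tx": 0, "ty": 0, "tz": -0.5, "jaw": 60}, {"ax": 0, "ay": 0, "az": 0, "tx": 0, "ty": 0, "tz": -0.7, "jaw": 60}, {"ax": 0, "ay": 0, "az": 0, "tx": 0, "ty": 0, "tz": -0.8, "jaw": 60}, {"ax": 0, "ay": 0, "az": 0, "tx": 0, "ty": 0, "tz": -0.8, "jaw": 60}, {"ax": 0, "ay": 0, "az": 0, "tx": 0, "ty": 0, "tz": -0.5, "jaw": 60}, {"ax": 0, "ay": 0, "az": 0, "tx": 0, "ty": 0, "tz": -0.2, "jaw": 60}]'

```text
clock: 28.53
ee_pos: [530.3, -222.1, 323.7]
ee_rot: [0.998, -0.058, 0.002, 0.001]
wrist_force: [-0.3, -0.0, 0.2]
opening: 60.2
grasp_force: 0.0
```

```bash
python3 - <<'E'
from h import *
ring()
for n in("wrist","side"):
    a,d,k=cap(n); P=cloud(d,k); x=np.array([.994,-.109]); y=np.array([.109,.994]); D=P[...,:2]-[531,-221.5]
    m=(abs(D@y)<14)&(D@x>-135)&(D@x<10)&(P[...,2]>183)&(P[...,2]<290)&(d>0); print(n)
    o,s=report(P[m],[531,-221,274],-.11); print("outlet",(o.x[:3]+s.apply([-125,0,-44])).round(1)); save("end_"+n,a)
E
```

```text
wrist ring z [170.7 171.2 171.9 172.4 172.8] 163
side ring z [171.4 172.  172.5 173.3 173.9] 25
[ 530.   -222.01  321.57] [-0.2  0.2 -0.3] 0.0
wrist
corner [ 524.6 -219.7  273.2] z [-0.051  0.01   0.999] -x [-0.994  0.097 -0.052] yaw -0.0972 tip [ 531.2 -220.9  144.4] rms 0.28 2218
outlet [ 402.6 -208.   222.8]
side
corner [ 525.6 -219.9  273.9] z [-0.054  0.014  0.998] -x [-0.994  0.095 -0.055] yaw -0.095 tip [ 532.6 -221.7  145.1] rms 0.43 979
outlet [ 403.7 -208.7  223. ]
```

View pics/end_side.png

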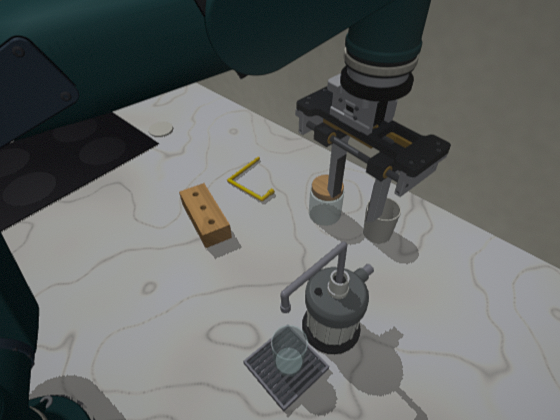

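The spout stands in the port at (340,280), leaning 0.053 rad, its outlet (286,305) about 4 mm from over the tray's middle. The glass, jar and beaker haven't moved and the gripper is clear.

```bash
python3 -c "
from workcell import r
print(r.hand_in())"
```

```text
the job is handed in; nothing more can be done
None
```

The spout is home on its stop and gripped by the collet (ring rose about 1.8 mm under a roughly 15 N tug), and I let go with its outlet about 4 mm from the tray's middle and the glass, jar and beaker unmoved in the last picture; the job is handed in, but no verdict came back.

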